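Pack the gauge set into its fitted tray

ROBOT

A 7-joint arm with a two-finger parallel gripper is mounted at the origin on a cart in front of the work surface, level with it; the furniture and walls round the work are solid. World frame = base frame: x ahead of the robot, y to its left, z up, the work surface at z = 0. Lengths are in m, angles in rad, forces in N, time in s.
With the tool pointing down it reaches from about 0.35 to 0.9 m from the base axis. Payload 8.1 kg.
Tool frame: the origin (TCP) lies at the very end of the fingers, on their centre line; the grasp point (between the pads) lies 19 mm behind it; z points along the fingers, y is the direction in which the jaws open and shut (so a half turn about z gives the same grasp; the last joint's range is limited). The gripper opens to 85 mm and grips with 20 to 120 N. Pads are 22 mm wide; open, the fingers measure 114 mm over their backs; the gripper's body (76 mm by 85 mm) begins 54 mm behind the grasp point. The pads swing forward as they close: fully open they stand 13 mm farther back than shut.
Start: joints at [1.041, 0.434, 0.025, 1.573, -0.012, 1.134, -0.075], TCP at [0.259, -0.569, 0.207] pointing down, gripper open.
Joint ranges: [-2.62, 2.62], [-0.44, 2.09], [-1.27, 1.32], [0.08, 2.57], [-1.32, 4.46], [0.12, 2], [-2.74, 2.74]. Speed limits (rad/s): [2.22, 2.22, 3.01, 3.01, 3.14, 3.14, 3.14].

INTERFACE

Orientations are given as a unit quaternion [w, x, y, z].
In Python, from bench import get_state, cams, bot, trace, spot_point gives the robot as it stands.
- The arm moves only by the tool send_rows, never from a script. Its argument "series" is text: rows parted by semicolons, each of 7 numbers parted by spaces: the shift along the world's x, y, z in m, then the turn, a rotation vector about the world's x, y, z in degrees, then the opening, from 0 (shut) to 1 (fully open). In form: tx ty tz ax ay az claw; .... A call has 1 to 12 rows; each row shifts and turns the commanded pose from where the row before left it; what a row does not reach is not made up. A row lasts 1/8 s, in which the tool goes at most 62.5 mm and 10.7 degrees, less where a joint would pass 70% of its speed; a pose out of reach is approached as far as the arm can. A call is refused whole if a number of a shift passes 0.0625 or a number of a turn 10.7, either way. A call with a gripper value outside its range is refused whole. The fingers move at their own pace and stop on an object; the grip force is fixed at half the most. Time passes only in rows, so rows that do not move let the fingers close. It gives the time, the measured TCP pose, the force and the opening at its end, in the units of the state.
- get_state(): the state, without advancing time (a new reading comes with each control period).
- cams.grab_frame(name): name is "side" or "top"; returns a dict with "image" (420x560x3 uint8, blue, green, red), "z_map" (420x560 float32, m along the optical axis (not along the pixel's ray), 0 where there is no reading), "camera_matrix" (3x3 intrinsics, pixels), "position" and "attitude" of the camera in the world. Camera axes: x right, y up, looking along -z (the intrinsics and any distortion apply to the point x, -y, -z); pixel columns grow to the right and rows downward; lengths in m; the calibration is good to about 2 mm. A picture is of the moment at which its call begins.
- bot.close_job(): hands the job in, once; it reports no verdict.
Trained networks look in a picture, given as the dict that the camera call returned (one of the last four; its "shot" number tells which), for a name from the list of things; names that differ only in an ending like _2 or _b are one class to them, and where a whole thing is asked for, a point or a joint stands for the part that bears it (a point fixed in the world has none). Each returns a list of dicts, best first, with "confidence" (0 to 1); they miss things now and then, are a little off and sometimes report something else, mostly with a low value. They report only what shows in the picture. A call takes as long as a camera call. They do not tell look-alikes from the thing itself.
- trace(picture, label): "region" (420x560 bool, what is visible of it) and "bbox" ([left, top, right, bottom] in pixels, round what is visible of it).
- spot_point(picture, label): "point" ([column, row] in pixels: a listed point, or the origin of a listed thing).
The state is a dict: "t": time; "qpos": joint angles; "joint_vel": joint speeds; "joint_torque": joint torques, N m; "ee_pos": TCP position; "tool_rot": TCP orientation; "ft_force": force on the tool from outside, world axes, zero at the start; "ft_torque": the same for the moment, N m; "opening": opening from 0.0 (shut) to 1.0 (fully open).
Only numpy, scipy, OpenCV 4.12 (cv2) and the standard library are available. Lean on these libraries where they do the work, as an engineer would, in place of code of your own. Each camera call takes 0.05 s, during which the arm holds its last target.

TASK

Pack the gauge set for calibration: put the plug gauge, the ring gauge and both V-blocks into the aluminium tray, each lying flat and fully down in the recess made for it, the plug gauge with its red-banded no-go end at the red dot and the V-blocks upright with the grooves on top. The turned shaft and the spur gear are workpieces that only resemble gauges: leave them where they lie.

Things in the scene. Friction and masses are not known exactly. Their poses are not given: they have to be found in the camera images.
- gauge_tray: Shallow aluminium tray, fixed, 149 mm (x) by 279 mm (y), lying on the table; floor 3 mm thick, walls 4 mm thick, 16 mm high; a low bar handle stands 18 mm out from each short end. Origin: centre of its underside; y along its length. It holds three blue inserts side by side along y, 90 mm apart, in any order; their tops are 13 mm above the table.
- plug_insert: Fixed blue insert of the tray, 140 mm (x) by 89 mm (y), 10 mm thick; recess 7 mm deep with a black floor 3 mm above the insert's underside. Origin: on the underside, at the middle of the 89 mm edge nearest the robot; x points along the insert away from the robot, z up. Long recess 117 (x) by 30 mm, centre x = 70, y = 0; red dot 11 mm across on top by its end nearest the robot (x = 6).
- ring_insert: Fixed blue insert of the tray, 140 mm (x) by 89 mm (y), 10 mm thick; recess 7 mm deep with a black floor 3 mm above the insert's underside. Origin: on the underside, at the middle of the 89 mm edge nearest the robot; x points along the insert away from the robot, z up. One round recess 62 mm across, centre x = 70, y = 0 mm.
- v_insert: Fixed blue insert of the tray, 140 mm (x) by 89 mm (y), 10 mm thick; recess 7 mm deep with a black floor 3 mm above the insert's underside. Origin: on the underside, at the middle of the 89 mm edge nearest the robot; x points along the insert away from the robot, z up. Two recesses, each 47 (x) by 72 mm (y), centres x = 35 and 105, y = 0; either V-block fits either.
- plug_gauge: Go / no-go plug gauge: bright steel double-ended rod lying on the table, 105 mm long (its y), 18 mm wide and high (it does not roll), with a red band near one end, the no-go end, which is the -y end. 0.13 kg. Origin: middle of its length, at its underside; z up.
- ring_gauge: Ring gauge: plain smooth steel ring lying flat, 50 mm outside diameter, 18 mm high, with a bore. 0.24 kg. Origin: on its axis, at its underside; z up.
- v_block_a: V-block: grey steel block 35 mm (its x) by 60 mm (its y), 40 mm high, with a 90 degree V groove on top that runs along x through the whole block. 0.38 kg. Origin: centre of its underside; z up.
- v_block_b: The other V-block of the pair, equal to the first: 35 mm (x) by 60 mm (y), 40 mm high, V groove on top along x. Origin: centre of its underside; z up.
- turned_shaft: Workpiece, not a gauge; it stays: plain grey stepped shaft lying on the table, 120 mm long (its y), 25 mm wide and high, without a red band. Origin: middle of its length, at its underside.
- spur_gear: Workpiece, not a gauge; it stays: steel gear wheel lying flat, toothed rim 59 mm across, 18 mm high with its hub. Origin: on its axis, at its underside.
Not all that is in view belongs to the job. What is shaped like the plug_gauge but purple is not meant.

How it is judged:
By the outcome, as a careful person would: the job done as asked, in the order asked, and still so for the second after the job is handed in, with the robot touching nothing.
It also fails if it takes over 102 s, if anything falls off the work surface, if the arm or the gripper's body presses on something with over 40 N, if the wrist force passes 120 N, or if a joint passes its speed limit or range.

## Working session

There is one attempt and no reset: what is moved stays moved. The work goes in short steps, Python scripts to look and compute and a tool call to move; the robot and the scene stay as the last step left them, time stands still between calls to the robot, and variables do not carry over. Pictures are saved under pics/ and viewed, and the job is handed in when it is done.

Besides the shell and the picture viewer there is one more tool, called after ">>>" in YAML: its name, and indented under it one key for each argument. send_rows: Moves the arm, as the interface text tells. Its arguments: {"type":"object","properties":{"series":{"type":"string"}},"required":["series"]}

```bash
mkdir -p pics; ls
cat > h.py <<'E'
import numpy as np, cv2
from bench import get_state, cams, bot, trace, spot_point
from scipy.spatial.transform import Rotation as R
def quat(q): return R.from_quat([q[1],q[2],q[3],q[0]])
def cloud(f):
    K=np.array(f["camera_matrix"]); z=f["z_map"]; h,w=z.shape
    u,v=np.meshgrid(np.arange(w),np.arange(h))
    X=(u-K[0,2])/K[0,0]*z; Y=(v-K[1,2])/K[1,1]*z
    P=np.stack([X,-Y,-z],-1)
    a=np.array(f["attitude"]); Rm=quat(a).as_matrix() if a.size==4 else a
    return P@Rm.T+np.array(f["position"])
def save(f,n): cv2.imwrite("pics/"+n,f["image"])
E
python3 - <<'E'
from h import *
for n in ["top","side"]:
    f=cams.grab_frame(n); save(f,n+"0.png"); print(n,{k:(v if k not in("image","z_map") else v.shape) for k,v in f.items()})
    P=cloud(f); np.save(n+"0.npy",P)
    for l in ["plug_gauge","ring_gauge","v_block_a","turned_shaft","spur_gear","gauge_tray","plug_insert","ring_insert","v_insert"]:
        for d in trace(f,l)[:4]:
            m=d["region"]&(f["z_map"]>0); p=P[m]; print(n,l,round(d["confidence"],2),[int(x) for x in d["bbox"]],np.round(np.median(p,0),3),np.round(np.percentile(p[:,2],95),3) if len(p) else 0)
print(get_state())
E
```

```text
pics
top {'image': (420, 560, 3), 'z_map': (420, 560), 'camera_matrix': array([[462.17993119,   0.        , 282.29468528],
       [  0.        , 462.17993119, 208.50503096],
       [  0.        ,   0.        ,   1.        ]]), 'position': array([0.25346292, 0.10186811, 1.37180463]), 'attitude': array([-0.69639083, -0.05779168,  0.06692477,  0.7121945 ]), 'shot': 1}
top plug_gauge 0.57 [196, 240, 233, 246] [0.399 0.282 0.014] 0.019
top plug_gauge 0.46 [109, 173, 137, 203] [0.565 0.556 0.014] 0.019
top ring_gauge 0.45 [154, 200, 176, 216] [0.504 0.427 0.015] 0.02
top v_block_a 0.77 [377, 224, 399, 248] [ 0.405 -0.228  0.031] 0.041
top v_block_a 0.75 [426, 223, 453, 244] [ 0.406 -0.381  0.03 ] 0.042
top turned_shaft 0.74 [249, 222, 282, 255] [0.402 0.131 0.019] 0.025
top turned_shaft 0.38 [324, 137, 431, 207] [ 0.566 -0.186  0.012] 0.018
top spur_gear 0.53 [329, 217, 349, 237] [ 0.439 -0.087  0.012] 0.018
top gauge_tray 0.77 [329, 143, 427, 209] [ 0.545 -0.185  0.011] 0.018
top plug_insert 0.58 [389, 154, 423, 203] [ 0.576 -0.297  0.01 ] 0.016
top ring_insert 0.97 [330, 138, 368, 189] [
[... 1010 characters left out ...]
.017
{'t': 1.0, 'qpos': array([ 1.04139037,  0.43448272,  0.02503506,  1.57319321, -0.01160996,
        1.13401012, -0.07510342]), 'joint_vel': array([ 0.00074379, -0.00037483,  0.00099519,  0.00287029, -0.00088105,
        0.00021665, -0.00036924]), 'joint_torque': array([ 8.22329093e-04, -6.70280814e+01,  1.02454808e+00, -3.16563749e+01,
        1.56700553e-02,  2.61701702e-03,  1.23720801e-05]), 'ee_pos': array([ 0.25869496, -0.56896567,  0.20683661]), 'tool_rot': array([ 2.74547679e-05,  9.77329023e-01,  2.11726189e-01, -8.26403477e-07]), 'ft_force': array([ 0.11588477, -0.72562575,  0.09145361]), 'ft_torque': array([-0.00257823,  0.01822673,  0.01962219]), 'opening': 0.9950048484173546}
```

Run:
```python
import cv2
a=cv2.imread("pics/top0.png"); 
c=a[120:270,90:470]; cv2.imwrite("pics/top0c.png",cv2.resize(c,None,fx=2.1,fy=2.1,interpolation=cv2.INTER_CUBIC))
```

```text
(no output)
```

View pics/top0.png

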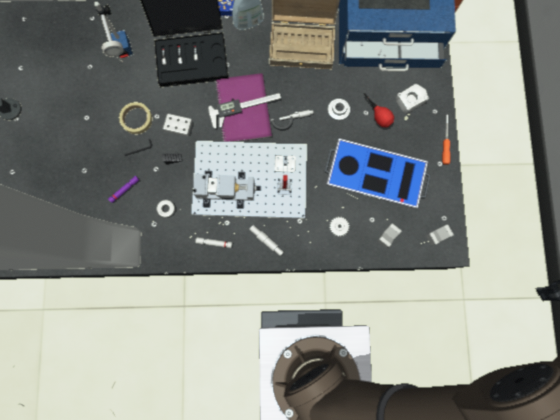

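View pics/top0c.png

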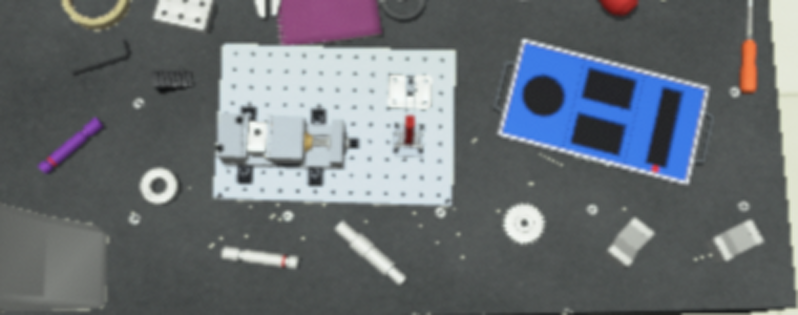

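View pics/side0.png

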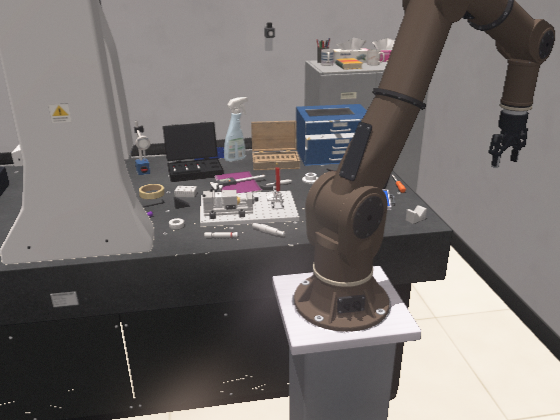

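```bash
cat > m.py <<'E'
from h import *
def rect(p):
    r=cv2.minAreaRect((p[:,:2]*1000).astype(np.float32)); return np.round(r[0],1),np.round(r[1],1),round(r[2],1)
E
python3 - <<'E'
from m import *
f=cams.grab_frame("top"); P=cloud(f); im=f["image"].astype(int)
b,g,r=im[...,0],im[...,1],im[...,2]
z=P[...,2]
blue=(b>150)&(r<110)&(b-r>80)&(P[...,0]<0.75)&(z<0.03)
blue[:130]=0; blue[:,:320]=0; blue[:,435:]=0
p=P[blue]; print("blue",rect(p),np.median(p[:,2]),len(p))
# table plane
tm=(b<80)&(g<80)&(r<80)&(np.abs(z)<0.02)
tb=tm.copy(); tb[:, :140]=0; tb[:210]=0; tb[262:]=0
q=P[tb]; A=np.c_[q[:,:2],np.ones(len(q))]; c=np.linalg.lstsq(A,q[:,2],rcond=None)[0]; print("plane",c)
# dark recesses
x0,y0,x1,y1=329,140,428,208
sub=np.zeros_like(blue); hull=cv2.convexHull(np.argwhere(blue)[:,::-1].astype(np.int32)); mm=np.zeros(blue.shape,np.uint8); cv2.fillConvexPoly(mm,hull,1)
dark=((b<90)&(mm>0)).astype(np.uint8)
n,l,s,ce=cv2.connectedComponentsWithStats(dark)
for i in range(1,n):
    if s[i,4]>40: pp=P[l==i]; print("rec",s[i],rect(pp),np.round(np.median(pp,0),4))
red=(r>150)&(b<90)&(g<90)&(z<0.04)
n,l,s,ce=cv2.connectedComponentsWithStats(red.astype(np.uint8))
for i in range(1,n):
    print("red",s[i],np.round(np.median(P[l==i],0),4))
# objects above table
for nm,(a0,b0,a1,b1) in dict(plug=(190,232,236,252),shaft=(245,220,290,260),ring=(152,196,180,220),gear=(326,213,352,240),va=(374,220,404,250),vb=(424,218,458,246)).items():
    m=np.zeros_like(blue); m[b0:b1,a0:a1]=1
    n,l,s,ce=cv2.connectedComponentsWithStats((m&(z>0.006)&(z<0.08)).astype(np.uint8)); i=1+np.argmax(s[1:,4]); p=P[l==i]
    print(nm,s[i],rect(p),np.round(np.percentile(p[:,2],[5,25,50,75,95]),4))
    t=p[p[:,2]>np.percentile(p[:,2],97)-0.004]; print("   top",rect(t),len(t))
m=(P[...,0]>0.2)&(z>0.1)
m[:,150:]=0; p=P[m]; print("pillar",p.min(0),p.max(0))
for h in (.1,.3,.5,.7,.9): 
    q=p[np.abs(p[:,2]-h)<.05]; print(h,len(q),q.min(0) if len(q) else 0,q.max(0) if len(q) else 0)
m=np.zeros_like(blue); m[140:220,190:310]=1; p=P[m]; print("fixture",p.min(0),p.max(0), p[p[:,2].argmax()])
for nm,(a0,b0,a1,b1) in dict(a=(350,190,470,265),b=(180,195,300,265)).items():
    cv2.imwrite(f"pics/c_{nm}.png",cv2.resize(f["image"][b0:b1,a0:a1],None,fx=6,fy=6,interpolation=cv2.INTER_CUBIC))
E
```

```text
blue (array([ 601.9, -210.6]), array([268.2, 139.8]), 73.5) 0.011635146638922622 2453
plane [-4.27411955e-04 -6.73575356e-05 -1.22077136e-03]
rec [368 154  24  17 287] (array([446.5, -82.2]), array([ 71. , 528.6]), 54.0) [ 0.6355 -0.2186  0.0054]
rec [340 157  18  18 257] (array([ 627.3, -124.4]), array([53. , 56.1]), 86.6) [ 0.6277 -0.1241  0.0049]
rec [399 163  15  38 293] (array([ 419.7, -128.9]), array([ 72.6, 564.2]), 43.1) [ 0.5741 -0.2964  0.0051]
rec [363 175  24  18 293] (array([411.3, -72.8]), array([ 72.4, 465.2]), 50.9) [ 0.5684 -0.2001  0.0051]
red [375 106   4   4   9] [ 0.7993 -0.2145  0.0364]
red [380 107   1   2   2] [ 0.7984 -0.2242  0.0386]
red [376 111   2   2   3] [ 0.7863 -0.2124  0.0364]
red [376 114   4   6   6] [ 0.7695 -0.2148  0.038 ]
red [380 121   1   1   1] [ 0.7545 -0.2212  0.04  ]
red [383 122   1   1   1] [ 0.7512 -0.2302  0.0399]
red [444 140   1   1   1] [ 0.6986 -0.4208  0.0152]
red [443 151   1   5   5] [ 0.6584 -0.4156  0.0124]
red [443 160   1   1   1] [ 0.6345 -0.4115  0.0173]
red [443 162   1   1   1] [ 0.6291 -0.4122  0.0141]
red [446 163   3
[... 904 characters left out ...]
82 0.0418]
   top (array([ 406.6, -229.7]), array([32.6, 59.8]), 47.5) 61
vb [427 225  26  20 295] (array([ 407. , -378.4]), array([36.7, 61. ]), 25.1) [0.015  0.0237 0.0313 0.0377 0.0417]
   top (array([ 406.5, -379.5]), array([33.1, 58.9]), 24.6) 52
pillar [0.25346292 0.10186811 0.10004408] [1.1012695  0.82623184 1.37180463]
0.1 892 [0.33187028 0.45874658 0.10004408] [1.1012695  0.82623184 0.14997683]
0.3 1221 [0.33198639 0.55400042 0.25003756] [0.44732762 0.75963736 0.34998788]
0.5 1848 [0.33242629 0.55983144 0.45005708] [0.44758315 0.63519481 0.54994584]
0.7 0 0 0
0.9 0 0 0
fixture [ 0.25346292 -0.00665781 -0.01014363] [0.72042143 0.36198791 1.37180463] [0.25346292 0.10186811 1.37180463]
```

View pics/c_a.png

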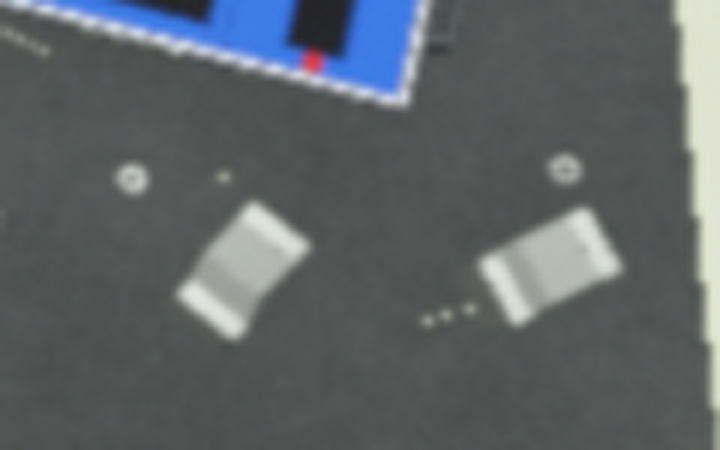

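View pics/c_b.png

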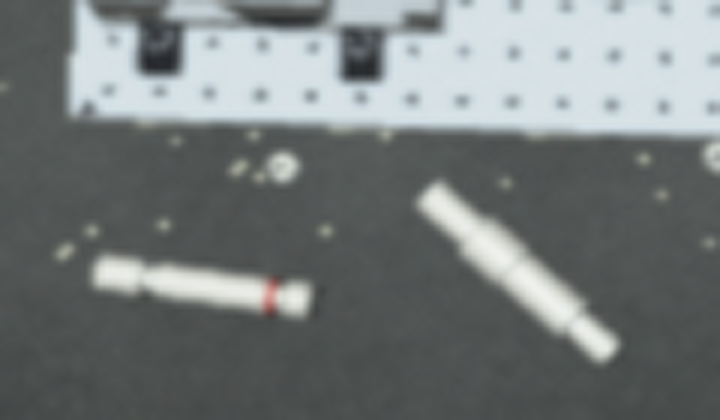

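Run:
```python
from m import *
f=cams.grab_frame("top"); P=cloud(f)
for nm,(a0,b0,a1,b1) in dict(ring=(145,190,185,225),bear=(318,90,360,125)).items():
    cv2.imwrite(f"pics/r_{nm}.png",cv2.resize(f["image"][b0:b1,a0:a1],None,fx=8,fy=8,interpolation=cv2.INTER_CUBIC))
# V block profile along local axes
for c,ang in (((407,-229.8),47.5),((407,-379),24.8)):
    q=(P[...,:2]*1000-c); a=np.radians(ang); x=q@[np.cos(a),np.sin(a)]; y=q@[-np.sin(a),np.cos(a)]
    for nm,s,t in(("x",x,y),("y",y,x)):
        print(nm,[(k,round(1000*float(np.median(P[...,2][(abs(s-k)<3)&(abs(t)<12)])),1)) for k in range(-30,31,6) if ((abs(s-k)<3)&(abs(t)<12)).any()])
    
q=P[60:215,140:350]; 
m=np.zeros(P.shape[:2],bool); m[60:215,140:350]=1; m&=f["z_map"]>0
i=np.argsort(P[m][:,2])[-5:]; print("tallest",P[m][i])
m[:]=0; m[195:265,180:300]=1; m&=(P[...,2]>0.03)&(f["z_map"]>0); print(P[m].max(0) if m.any() else 0)
print(get_state()["t"])
```

```text
x [(-30, -0.4), (-24, -0.5), (-18, 22.0), (-12, 24.4), (-6, 24.1), (0, 23.9), (6, 23.4), (12, 22.0), (18, 8.6), (24, -2.9), (30, -2.1)]
y [(-30, 38.3), (-24, 38.4), (-18, 35.6), (-12, 29.2), (-6, 22.3), (0, 18.5), (6, 25.2), (12, 30.2), (18, 37.8), (24, 38.5), (30, 18.9)]
x [(-30, -0.1), (-24, -1.8), (-18, 26.0), (-12, 21.5), (-6, 23.1), (0, 24.0), (6, 24.2), (12, 24.9), (18, 0.1), (24, -0.3), (30, -1.5)]
y [(-30, 35.7), (-24, 38.8), (-18, 35.0), (-12, 29.1), (-6, 24.0), (0, 18.0), (6, 22.8), (12, 30.0), (18, 36.3), (24, 39.7), (30, 18.0)]
tallest [[0.54840855 0.07726886 0.16725765]
 [0.5484396  0.0799486  0.16735759]
 [0.55390344 0.07982134 0.16752762]
 [0.54499187 0.07471492 0.16977659]
 [0.5475743  0.07198611 0.17021221]]
[0.53689609 0.33469467 0.08692519]
1.1
```

>>> send_rows:
  series: "0.02 0.03 0 0 0 2.8 1; 0.02 0.045 0 0 0 2.8 1; 0.02 0.045 0 0 0 2.8 1; 0.02 0.045 0 0 0 2.8 1; 0.02 0.045 0 0 0 2.8 1; 0.02 0.045 0 0 0 2.8 1; 0.02 0.045 0 0 0 2.8 1; 0.02 0.045 0 0 0 2.8 1; 0.01 0.045 0 0 0 2.8 1; 0.01 0.045 0 0 0 2.8 1; 0 0.045 0 0 0 2.8 1; 0 0.045 0 0 0 2.8 1"

```text
t: 2.6
ee_pos: [0.4388, -0.0425, 0.207]
tool_rot: [0.0, 0.874, 0.486, 0.0]
ft_force: [0.4, 1.7, 0.7]
opening: 0.996
```

>>> send_rows:
  series: "-0.005 0.041 0 0 0 2.8 1; -0.005 0.041 0 0 0 2.8 1; -0.005 0.041 0 0 0 2.8 1; -0.005 0.041 0 0 0 2.8 0.8; -0.005 0.041 0 0 0 2.8 0.6; -0.005 0.041 -0.02 0 0 2.8 0.5; -0.005 0.041 -0.03 0 0 2.8 0.5; -0.005 0.043 -0.03 0 0 2.6 0.5; 0 0 -0.03 0 0 0 0.5; 0 0 -0.03 0 0 0 0.5; 0 0 0 0 0 0 0.5; 0 0 0 0 0 0 0.5"

```text
t: 4.1
ee_pos: [0.3992, 0.2865, 0.0678]
tool_rot: [0.0, 0.765, 0.644, 0.001]
ft_force: [0.0, 0.9, 0.0]
opening: 0.5
```

Run:
```python
from m import *
f=cams.grab_frame("side"); im=f["image"]
cv2.imwrite("pics/s1.png",cv2.resize(im[140:280,130:350],None,fx=3.6,fy=3.6,interpolation=cv2.INTER_CUBIC))
f=cams.grab_frame("top"); im=f["image"]
cv2.imwrite("pics/t1.png",cv2.resize(im[170:310,130:350],None,fx=3.6,fy=3.6,interpolation=cv2.INTER_CUBIC))
s=get_state(); print(s["t"],s["ee_pos"],s["tool_rot"],s["qpos"])
```

```text
4.2 [0.39955584 0.28659613 0.06817484] [1.31632107e-04 7.64790227e-01 6.44278331e-01 1.15043734e-03] [-0.28758882  0.4617584  -0.58076856  2.01629421  0.36263965  0.76222041
 -1.25670334]
```

View pics/s1.png

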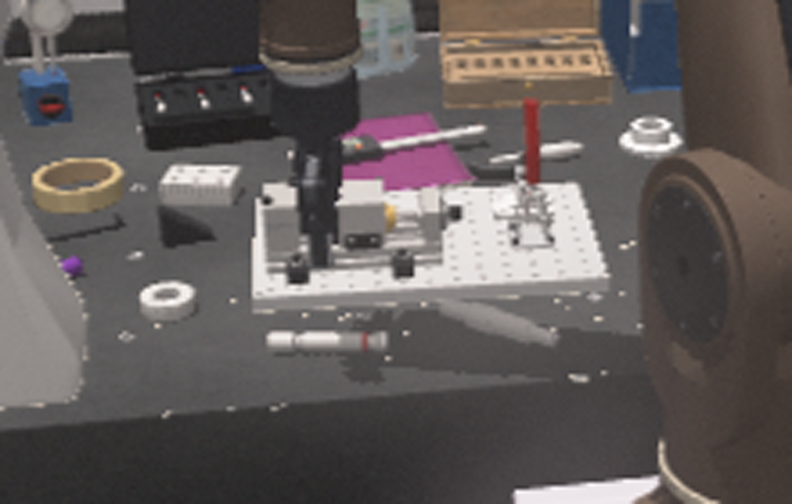

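View pics/t1.png

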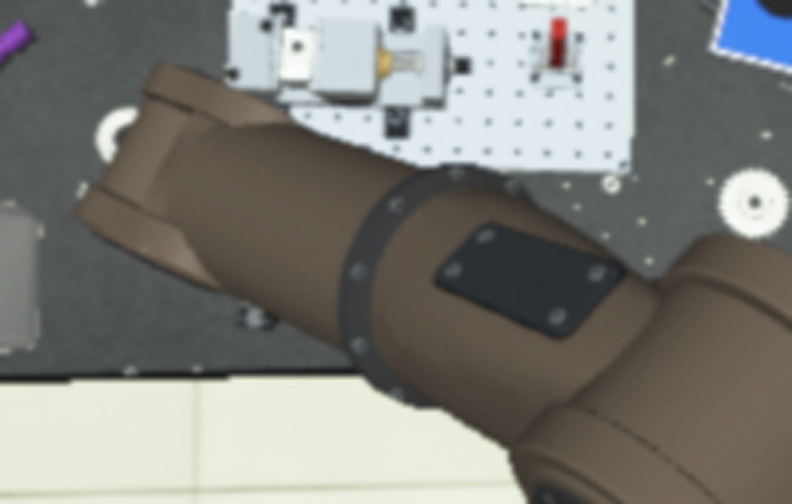

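>>> send_rows:
  series: "0 0 -0.02 0 0 0 0.5; 0 0 -0.02 0 0 0 0.5; 0 0 -0.02 0 0 0 0.5; 0 0 0 0 0 0 0.5; 0 0 0 0 0 0 0.1; 0 0 0 0 0 0 0; 0 0 0 0 0 0 0; 0 0 0 0 0 0 0; 0 0 0 0 0 0 0; 0 0 0 0 0 0 0"

```text
t: 5.45
ee_pos: [0.3987, 0.286, 0.0068]
tool_rot: [-0.0, 0.765, 0.644, -0.0]
ft_force: [0.6, -0.3, 0.4]
opening: -0.002
```

Run:
```python
from m import *
f=cams.grab_frame("side"); im=f["image"]
cv2.imwrite("pics/s2.png",cv2.resize(im[190:260,170:270],None,fx=8,fy=8,interpolation=cv2.INTER_CUBIC))
P=cloud(f); m=np.zeros(P.shape[:2],bool); m[225:245,195:245]=1; m&=(P[...,2]>0.006)&(P[...,2]<.03)&(f["z_map"]>0)&(P[...,0]<.43)
print(rect(P[m]))
```

```text
(array([395.8, 289.6]), array([104.3,  24.8]), 81.7)
```

View pics/s2.png

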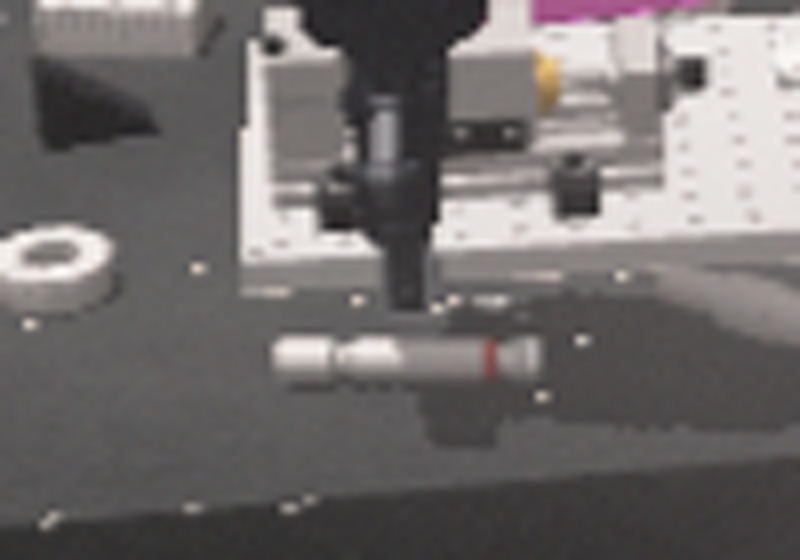

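Run:
```python
from m import *
f=cams.grab_frame("side"); P=cloud(f)
for v in range(206,240,2): print(v,np.round(P[v,216:228:2],3).tolist())
f=cams.grab_frame("top"); save(f,"t2.png")
print(get_state())
```

```text
206 [[0.354, 0.297, 0.134], [0.354, 0.291, 0.133], [0.355, 0.285, 0.133], [0.372, 0.279, 0.124], [0.375, 0.272, 0.122], [0.528, 0.259, 0.049]]
208 [[0.355, 0.298, 0.127], [0.354, 0.292, 0.127], [0.366, 0.285, 0.12], [0.376, 0.279, 0.115], [0.383, 0.272, 0.111], [0.522, 0.26, 0.044]]
210 [[0.344, 0.299, 0.125], [0.344, 0.293, 0.125], [0.341, 0.287, 0.126], [0.385, 0.279, 0.104], [0.379, 0.273, 0.106], [0.527, 0.26, 0.034]]
212 [[0.34, 0.299, 0.12], [0.333, 0.293, 0.123], [0.334, 0.287, 0.122], [0.38, 0.279, 0.099], [0.382, 0.273, 0.098], [0.527, 0.26, 0.026]]
214 [[0.348, 0.299, 0.11], [0.342, 0.293, 0.112], [0.342, 0.287, 0.112], [0.361, 0.281, 0.102], [0.411, 0.272, 0.077], [0.525, 0.261, 0.02]]
216 [[0.352, 0.3, 0.101], [0.357, 0.293, 0.098], [0.349, 0.288, 0.101], [0.36, 0.281, 0.095], [0.403, 0.273, 0.073], [0.521, 0.261, 0.014]]
218 [[0.364, 0.3, 0.088], [0.369, 0.293, 0.085], [0.371, 0.287, 0.084], [0.357, 0.282, 0.09], [0.502, 0.269, 0.016], [0.504, 0.262, 0.014]]
220 [[0.367, 0.3, 0.08], [0.383, 0.293, 0.071], [0.38, 0.287, 0.072], [0.387, 0.281, 0.068], [0.483, 0.271, 0.018]
[... 1326 characters left out ...]
y([-0.34553187,  0.55327376, -0.51463245,  2.06622703,  0.45327304,
        0.63200419, -1.33862035]), 'joint_vel': array([ 1.82510088e-03,  1.37650603e-04,  3.32643490e-04,  5.17790657e-04,
        2.12146214e-03,  4.15466234e-06, -1.96895992e-04]), 'joint_torque': array([ 6.16797537e-03, -5.89087379e+01, -7.24060088e+00, -1.85547280e+01,
        9.29187838e-03,  2.98450148e-03,  4.05213696e-04]), 'ee_pos': array([0.39868358, 0.28601831, 0.00679483]), 'tool_rot': array([ 3.15639394e-05,  7.64646872e-01,  6.44449501e-01, -3.47569029e-05]), 'ft_force': array([-0.42517515,  0.05034646, -0.5587701 ]), 'ft_torque': array([-0.0199157 ,  0.00810183,  0.03651725]), 'opening': -0.001915298799455335}
```

View pics/t2.png

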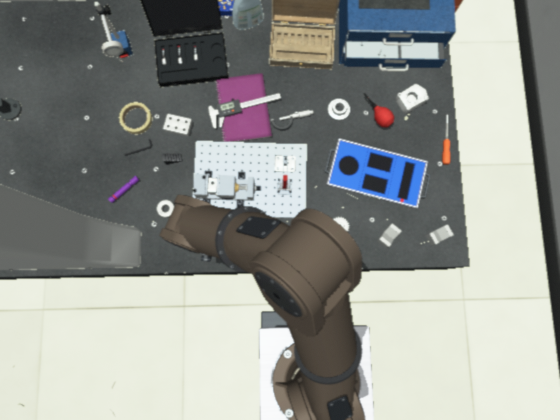

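>>> send_rows:
  series: "0 0 0 0 0 0 0.5; 0 0 0 0 0 0 0.5; 0 0 0 0 0 0 0.5; 0 0 0 0 0 0 0.5; 0 0 -0.004 0 0 0 0.5; 0 0 -0.004 0 0 0 0.5; 0 0 -0.004 0 0 0 0.5; 0 0 0 0 0 0 0.5"

```text
t: 6.6
ee_pos: [0.3984, 0.2858, -0.0056]
tool_rot: [-0.0, 0.765, 0.645, -0.0]
ft_force: [-0.3, -0.3, -0.2]
opening: 0.501
```

Run:
```python
from m import *
f=cams.grab_frame("side"); im=f["image"]; P=cloud(f)
cv2.imwrite("pics/s3.png",cv2.resize(im[180:250,170:270],None,fx=8,fy=8,interpolation=cv2.INTER_CUBIC))
for v in range(214,240,2): print(v,np.round(P[v,214:230:2],3)[:,[0,2]].tolist())
print(get_state()["ee_pos"])
```

```text
214 [[0.336, 0.116], [0.335, 0.116], [0.33, 0.118], [0.328, 0.119], [0.419, 0.073], [0.369, 0.097], [0.529, 0.017], [0.53, 0.016]]
216 [[0.34, 0.107], [0.334, 0.11], [0.337, 0.108], [0.335, 0.109], [0.37, 0.091], [0.37, 0.09], [0.52, 0.014], [0.518, 0.015]]
218 [[0.337, 0.102], [0.342, 0.099], [0.345, 0.097], [0.339, 0.1], [0.365, 0.086], [0.424, 0.056], [0.512, 0.01], [0.504, 0.014]]
220 [[0.339, 0.095], [0.339, 0.094], [0.337, 0.094], [0.33, 0.097], [0.346, 0.089], [0.413, 0.054], [0.482, 0.018], [0.485, 0.016]]
222 [[0.344, 0.085], [0.357, 0.078], [0.353, 0.079], [0.361, 0.075], [0.352, 0.079], [0.418, 0.044], [0.484, 0.01], [0.481, 0.011]]
224 [[0.352, 0.074], [0.347, 0.076], [0.341, 0.078], [0.346, 0.075], [0.346, 0.075], [0.417, 0.038], [0.478, 0.005], [0.483, 0.002]]
226 [[0.481, -0.0], [0.353, 0.066], [0.344, 0.07], [0.347, 0.068], [0.342, 0.07], [0.413, 0.032], [0.472, 0.001], [0.472, 0.0]]
228 [[0.468, -0.001], [0.461, 0.002], [-1.06, 0.804], [0.368, 0.05], [0.372, 0.047], [0.411, 0.026], [0.457, 0.001], [0.455, 0.001]]
230 [[0.446, 0.003], [0.444, 0.004], [0.367, 0.044], [0.362, 0.046], [0.373, 0.04], [0.445, 0.001], [0.437, 0.004], [0.441, 0.002]]
232 [[0.403, 0.019], [0.406, 0.016], [0.362, 0.04], [0.367, 0.036], [0.373, 0.032], [0.399, 0.018], [0.408, 0.012], [0.397, 0.018]]
234 [[0.395, 0.016], [0.396, 0.014], [0.363, 0.032], [0.366, 0.03], [0.358, 0.033], [0.392, 0.014], [0.39, 0.015], [0.386, 0.016]]
236 [[0.396, 0.008], [0.393, 0.009], [0.39, 0.01], [0.39, 0.009], [0.39, 0.009], [0.39, 0.008], [0.391, 0.007], [0.391, 0.006]]
238 [[0.389, 0.004], [0.4, -0.002], [0.392, 0.001], [0.399, -0.003], [0.393, -0.0], [0.392, -0.0], [0.39, 0.0], [0.383, 0.003]]
[ 0.39852729  0.28598586 -0.00540276]
```

View pics/s3.png

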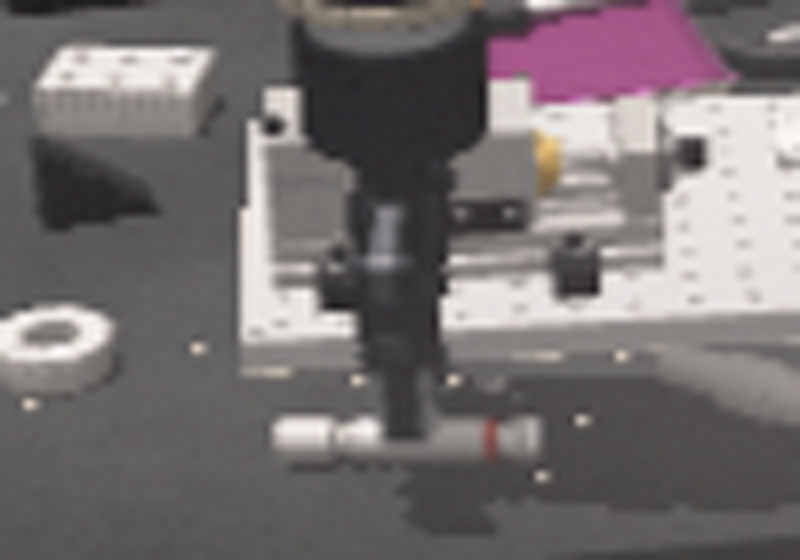

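>>> send_rows:
  series: "0 0 -0.006 0 0 0 0.5; 0 0 -0.006 0 0 0 0.5; 0 0 -0.005 0 0 0 0.5; 0 0 0 0 0 0 0.1; 0 0 0 0 0 0 0; 0 0 0 0 0 0 0; 0 0 0 0 0 0 0; 0 0 0 0 0 0 0"

```text
t: 7.65
ee_pos: [0.3987, 0.286, -0.0222]
tool_rot: [0.0, 0.765, 0.644, 0.0]
ft_force: [-1.0, -0.2, -0.8]
opening: 0.19
```

>>> send_rows:
  series: "0 0 0.03 0 0 0 0; 0 0 0.05 0 0 0 0; 0 0 0.06 0 0 0 0; 0 -0.03 0.03 0 0 -4 0; 0.005 -0.04 0 0 0 -6 0; 0.005 -0.04 0 0 0 -6 0; 0.005 -0.04 0 0 0 -6 0; 0.005 -0.04 0 0 0 -6 0; 0.005 -0.04 0 0 0 -6 0; 0.005 -0.04 0 0 0 -6 0; 0.01 -0.04 0 0 0 -6 0; 0.01 -0.04 0 0 0 -6 0"

```text
t: 9.15
ee_pos: [0.4487, -0.0652, 0.148]
tool_rot: [0.0, 0.97, 0.242, 0.0]
ft_force: [0.1, -0.3, -1.1]
opening: 0.195
```

Run:
```python
from m import *
f=cams.grab_frame("side"); im=f["image"]; P=cloud(f)
save(f,"s4.png")
s=get_state();print(s["ee_pos"],s["opening"],s["qpos"],s["ft_force"])
```

```text
[ 0.4497106  -0.07120774  0.14783681] 0.19573526254840606 [ 0.30519569  0.25030856 -0.31969703  2.02712011  0.10498802  0.87835213
 -1.16417255] [ 1.07138087 -6.4658052  -1.02075552]
```

View pics/s4.png

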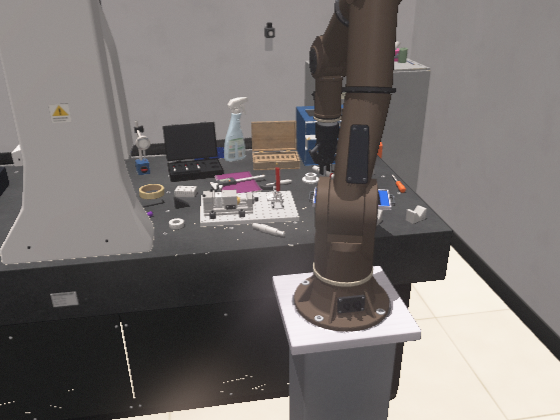

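>>> send_rows:
  series: "0.016 -0.03 0 0 0 -5.6 0; 0.016 -0.03 0 0 0 -5.6 0; 0.016 -0.03 0 0 0 -5.6 0; 0.016 -0.03 0 0 0 -5.6 0; 0.016 -0.03 0 0 0 -5.6 0; 0.016 -0.03 -0.02 0 0 -5.6 0; 0.016 -0.03 -0.03 0 0 -5.6 0; 0.015 -0.023 -0.03 0 0 -5.5 0; 0 0 -0.03 0 0 0 0; 0 0 -0.01 0 0 0 0; 0 0 0 0 0 0 0; 0 0 0 0 0 0 0"

```text
t: 10.7
ee_pos: [0.5766, -0.2969, 0.0293]
tool_rot: [0.0, 0.99, -0.143, 0.001]
ft_force: [0.1, 0.7, -1.4]
opening: 0.189
```

Run:
```python
from m import *
f=cams.grab_frame("side"); g=cams.grab_frame("top")
cv2.imwrite("pics/s5.png",np.hstack([cv2.resize(f["image"][170:240,330:430],None,fx=4,fy=4,interpolation=cv2.INTER_CUBIC),cv2.resize(g["image"][130:230,310:450],(400,280),interpolation=cv2.INTER_CUBIC)]))
s=get_state();print(s["ee_pos"],s["tool_rot"],s["opening"],s["qpos"],s["ft_force"])
```

```text
[ 0.57652446 -0.29706972  0.02926477] [ 2.54502237e-04  9.89737653e-01 -1.42892412e-01  1.03536941e-03] 0.19206388605803934 [ 0.42922599  0.65115497 -0.05437426  1.6835609   0.04566601  0.80597722
 -1.5031616 ] [-0.20579812 -0.1811685  -0.82750154]
```

View pics/s5.png

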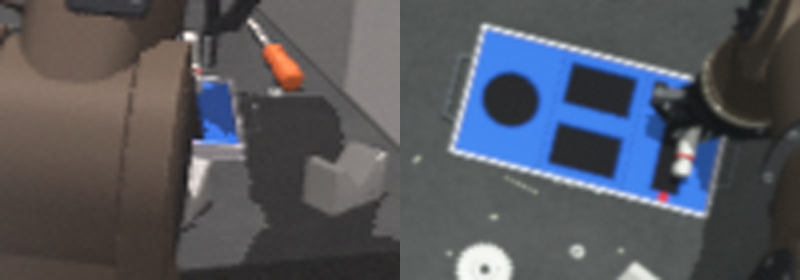

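>>> send_rows:
  series: "0 0 -0.02 0 0 0 0; 0 0 -0.015 0 0 0 0; 0 0 -0.007 0 0 0 0; 0 0 -0.002 0 0 0 0; 0 0 0 0 0 0 0; 0 0 0 0 0 0 0"

```text
t: 11.55
ee_pos: [0.5752, -0.2969, -0.0118]
tool_rot: [0.0, 0.99, -0.143, -0.0]
ft_force: [-18.0, 8.9, 55.8]
opening: 0.193
```

>>> send_rows:
  series: "0 0 0.003 0 0 0 0; 0 0 0.002 0 0 0 0; 0 0 0 0 0 0 0"

```text
t: 11.92
ee_pos: [0.575, -0.2967, -0.0111]
tool_rot: [-0.0, 0.99, -0.143, -0.001]
ft_force: [-5.1, 2.6, 11.8]
opening: 0.192
```

Run:
```python
from m import *
g=cams.grab_frame("top")
cv2.imwrite("pics/t6.png",cv2.resize(g["image"][140:220,350:450],None,fx=8,fy=7,interpolation=cv2.INTER_CUBIC)[:600])
s=get_state();print(s["ee_pos"],s["tool_rot"],s["opening"],s["ft_force"])
P=cloud(g); b,gg,r=[g["image"][...,i].astype(int) for i in range(3)]
m=(r>110)&(b<100)&(gg<100); m[:140]=0;m[215:]=0;m[:,380:]&=True;m[:,:380]=0;m[:,430:]=0
print(np.argwhere(m)[:, ::-1].tolist(),np.round(P[m],4).tolist())
```

```text
[ 0.57507851 -0.29667673 -0.01112521] [-1.30659939e-04  9.89704344e-01 -1.43125480e-01 -6.25262957e-04] 0.19079467235485253 [-6.3771633   2.81392708 12.7547826 ]
[[403, 188], [403, 189], [401, 198], [402, 198], [402, 199], [401, 200], [402, 200]] [[0.549, -0.2821, 0.0213], [0.5457, -0.2816, 0.0222], [0.5215, -0.2782, 0.0063], [0.5225, -0.2827, 0.0009], [0.5179, -0.2803, 0.0088], [0.5135, -0.275, 0.0161], [0.5143, -0.2794, 0.0113]]
```

View pics/t6.png

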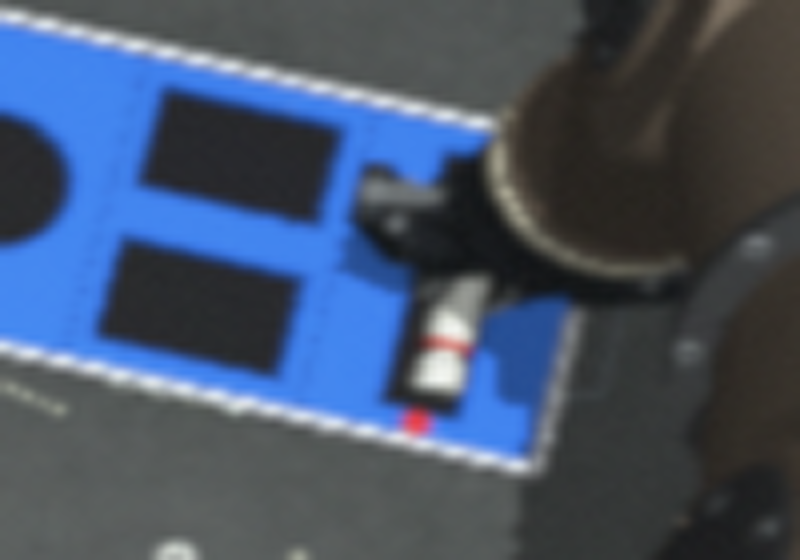

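>>> send_rows:
  series: "0 0 0.001 0 0 0 0; 0 0 0 0 0 0 0.35; 0 0 0 0 0 0 0.4; 0 0 0 0 0 0 0.45; 0 0 0 0 0 0 0.45; 0 0 0.01 0 0 0 0.45; 0 0 0.04 0 0 0 0.5; 0 0 0.06 0 0 0 0.6; 0 0 0.06 0 0 0 0.8; 0 0.04 0 0 0 5 1; 0 0.05 0 0 0 5 1; 0 0.05 0 0 0 5 1"

```text
t: 13.48
ee_pos: [0.5757, -0.1557, 0.1609]
tool_rot: [0.0, 1.0, -0.012, 0.001]
ft_force: [0.1, -0.0, 0.9]
opening: 1.002
```

Run:
```python
from m import *
g=cams.grab_frame("top")
cv2.imwrite("pics/t7.png",cv2.resize(g["image"][130:230,320:450],None,fx=6,fy=6,interpolation=cv2.INTER_CUBIC))
P=cloud(g)
m=np.zeros(P.shape[:2],bool); m[155:212,385:425]=1
for d in trace(g,"plug_gauge")[:3]: 
    p=P[d["region"]]; print(d["confidence"],d["bbox"],rect(p),np.percentile(p[:,2],[5,50,95]))
# heights along plug axis
xh=np.array([.959,-.284]);yh=np.array([.284,.959]);q=P[...,:2]*1000-[576,-297]
x=q@xh;y=q@yh
for k in range(-60,61,8):
    mm=(abs(x-k)<4)&(abs(y)<15); print(k,np.round(np.percentile(1000*P[...,2][mm],[10,50,90,98]),1) if mm.any() else 0)
# lateral of z>14mm
mm=(abs(x)<58)&(abs(y)<25)&(P[...,2]>.016)&(P[...,2]<.05); print(rect(np.c_[x,y][None].reshape(-1,1) if 0 else np.c_[x[mm],y[mm]]/1000))
```

```text
0.59 [108.6, 178.9, 134.9, 201.8] (array([435.8, 328.4]), array([573.7,  95.4]), 60.6) [0.00724449 0.0140528  0.02047689]
-60 0
-52 0
-44 0
-36 0
-28 0
-20 0
-12 0
-4 0
4 0
12 0
20 0
28 0
36 0
44 0
52 0
60 0
(array([0., 0.]), array([0., 0.]), 0.0)
```

View pics/t7.png

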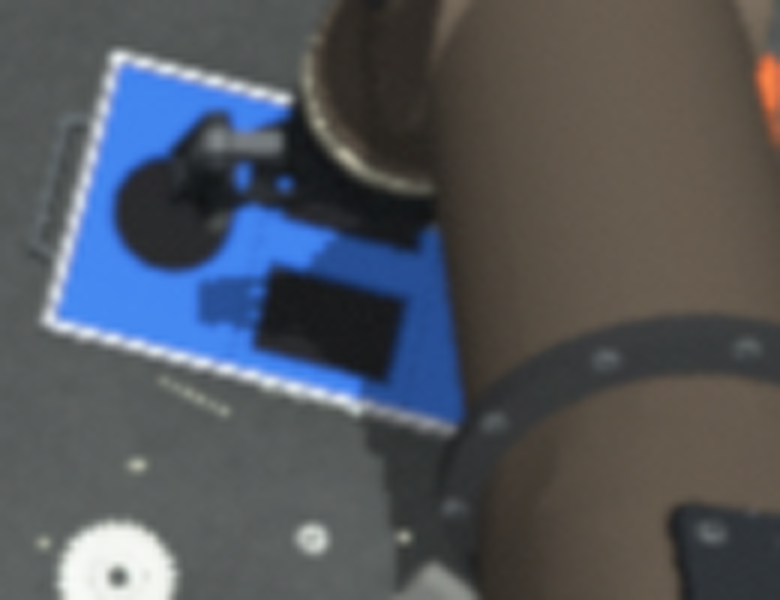

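>>> send_rows:
  series: "-0.035 0.02 0.02 0 0 4 1; -0.035 0.02 0.02 0 0 4 1; -0.035 0.03 0.02 0 0 4 1; -0.03 0.035 0 0 0 4 1; -0.01 0.04 0 0 0 4 1; 0 0.045 0 0 0 4 1; 0 0.045 0 0 0 4 1; 0 0.045 0 0 0 4 1; 0 0.045 0 0 0 4 1; 0 0.045 0 0 0 4 1; 0 0.045 0 0 0 4 1; 0 0 0 0 0 4 1"

```text
t: 15.08
ee_pos: [0.4301, 0.2618, 0.2206]
tool_rot: [-0.001, 0.917, 0.398, 0.001]
ft_force: [0.3, -0.5, -0.8]
opening: 1.002
```

Run:
```python
from m import *
g=cams.grab_frame("top"); save(g,"t8.png")
s=get_state();print(s["t"],s["ee_pos"],s["tool_rot"],s["qpos"])
P=cloud(g)
xh=np.array([.959,-.284]);yh=np.array([.284,.959]);q=P[...,:2]*1000-[576,-297]
x=q@xh;y=q@yh
for k in range(-60,61,8):
    mm=(abs(x-k)<4)&(abs(y)<15); print(k,np.round(np.percentile(1000*P[...,2][mm],[10,50,90,98]),1) if mm.any() else 0)
mm=(abs(x)<58)&(abs(y)<25)&(P[...,2]>.0155)&(P[...,2]<.05); print(rect(np.c_[x[mm],y[mm]]/1000))
b,gg,r=[g["image"][...,i].astype(int) for i in range(3)]
m=(r>110)&(b<100)&(gg<100); m[:150]=0;m[215:]=0;m[:,:385]=0;m[:,430:]=0
print(np.argwhere(m)[:, ::-1].tolist(),np.round(np.c_[x[m],y[m],P[m][:,2]*1000],1).tolist())
cv2.imwrite("pics/t8c.png",cv2.resize(g["image"][130:230,320:450],None,fx=6,fy=6,interpolation=cv2.INTER_CUBIC))
```

```text
15.125 [0.43044612 0.25969617 0.22035618] [-2.34323473e-04  9.16999439e-01  3.98888281e-01  3.34913791e-04] [-0.19631213  0.28000649 -0.56164292  1.81074498  0.16591773  1.09694619
 -1.56654143]
-60 [ 4.1  9.4 15.2 15.9]
-52 [ 1.7  7.4 18.5 22.7]
-44 [ 5.2 17.6 24.4 28.2]
-36 [ 4.8 11.9 20.7 21.2]
-28 [ 2.8 15.9 22.6 23.5]
-20 [ 2.2 13.8 22.4 27.3]
-12 [ 4.3 15.9 23.1 25.5]
-4 [ 3.8 18.  24.8 27.4]
4 [ 4.6 15.1 22.4 25.7]
12 [ 4.5 18.  24.3 27.2]
20 [ 3.6 16.7 24.5 29.8]
28 [ 3.4  9.2 20.9 25.4]
36 [ 5.1 15.1 21.6 23.2]
44 [ 3.5 16.4 24.7 25.7]
52 [ 2.3 16.8 23.2 25.2]
60 [ 3.3 11.1 14.7 17.4]
(array([ 3.5, -0.5]), array([109.3,  46.2]), 2.0)
[[403, 189], [401, 198], [402, 198], [402, 199], [401, 200], [402, 200]] [[-32.9, 5.8, 20.6], [-57.2, 2.3, 4.9], [-56.1, -0.9, 3.7], [-61.6, 0.4, 12.8], [-63.5, 1.1, 5.6], [-64.1, -0.6, 11.1]]
```

View pics/t8c.png

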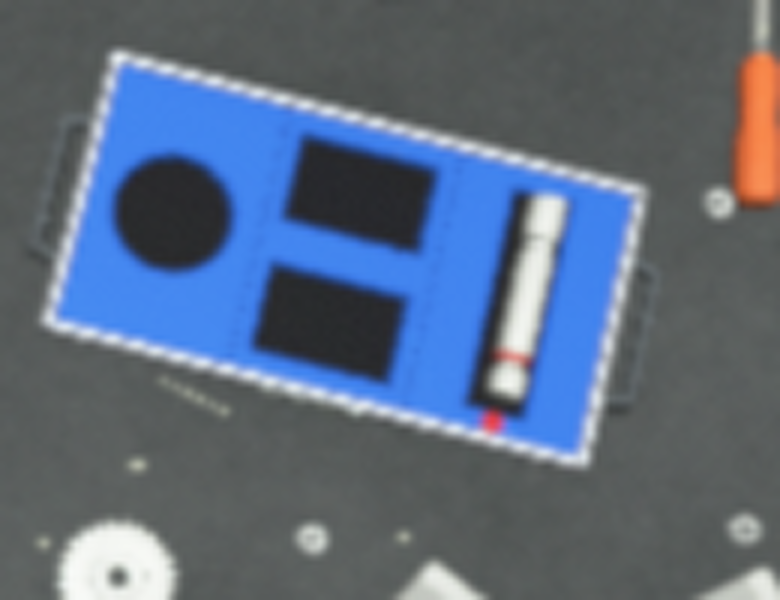

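View pics/t8.png

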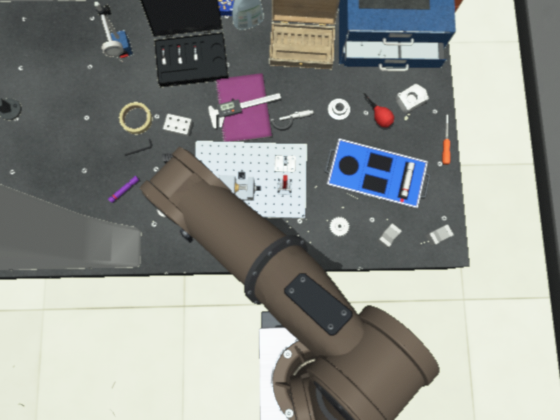

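>>> send_rows:
  series: "0.012 0.028 0 0 0 5.5 1; 0.012 0.028 0 0 0 5.5 1; 0.012 0.028 0 0 0 5.5 1; 0.012 0.028 0 0 0 5.5 1; 0.012 0.028 0 0 0 5.5 1; 0.013 0.031 0 0 0 5.5 1; 0 0 -0.04 0 0 0 0.9; 0 0 -0.06 0 0 0 0.85; 0 0 -0.06 0 0 0 0.85; 0 0 -0.03 0 0 0 0.85; 0 0 0 0 0 0 0.85; 0 0 0 0 0 0 0.85"

```text
t: 16.62
ee_pos: [0.5048, 0.4296, 0.0317]
tool_rot: [0.0, 0.769, 0.639, 0.001]
ft_force: [-0.7, 1.1, 0.5]
opening: 0.852
```

Run:
```python
from m import *
f=cams.grab_frame("side"); im=f["image"]; P=cloud(f)
cv2.imwrite("pics/s9.png",cv2.resize(im[160:240,125:225],None,fx=7,fy=7,interpolation=cv2.INTER_CUBIC))
s=get_state();print(s["t"],s["ee_pos"],s["tool_rot"],s["qpos"])
np.save("s9.npy",P)
```

```text
16.675 [0.50495392 0.42994459 0.03213406] [-1.36174965e-05  7.68879776e-01  6.39391228e-01  1.65723483e-03] [-0.42975377  0.74030297 -0.57038474  1.61084984  0.47301567  0.9282796
 -1.35171826]
```

View pics/s9.png

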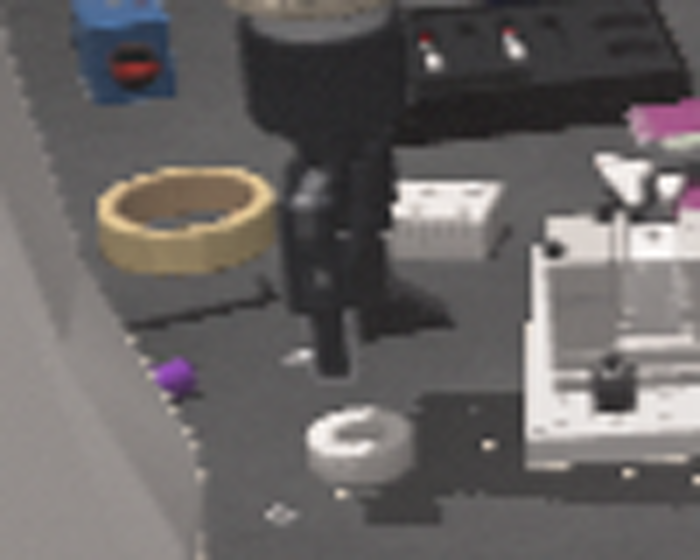

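Run:
```python
import numpy as np
P=np.load("s9.npy")
for v in range(204,217): print(v,np.round(P[v,170:178:2],3).tolist())
```

```text
204 [[0.44, 0.44, 0.113], [0.445, 0.434, 0.11], [0.465, 0.429, 0.1], [0.637, 0.432, 0.02]]
205 [[0.46, 0.441, 0.1], [0.455, 0.435, 0.102], [0.468, 0.429, 0.095], [0.645, 0.433, 0.013]]
206 [[0.456, 0.441, 0.099], [0.458, 0.435, 0.097], [0.46, 0.429, 0.095], [0.638, 0.433, 0.012]]
207 [[0.456, 0.442, 0.095], [0.457, 0.436, 0.094], [0.457, 0.429, 0.093], [0.635, 0.433, 0.009]]
208 [[0.453, 0.442, 0.093], [0.455, 0.436, 0.091], [0.464, 0.43, 0.086], [0.64, 0.434, 0.003]]
209 [[0.454, 0.442, 0.088], [0.458, 0.436, 0.086], [0.463, 0.43, 0.083], [0.638, 0.434, 0.0]]
210 [[-1.06, 0.335, 0.804], [0.459, 0.437, 0.082], [0.454, 0.43, 0.084], [0.63, 0.434, -0.0]]
211 [[0.458, 0.443, 0.08], [0.454, 0.437, 0.081], [0.454, 0.431, 0.08], [0.617, 0.434, 0.002]]
212 [[0.453, 0.443, 0.079], [0.453, 0.437, 0.078], [0.457, 0.431, 0.075], [0.467, 0.425, 0.07]]
213 [[0.457, 0.444, 0.073], [0.454, 0.438, 0.074], [0.458, 0.431, 0.071], [0.612, 0.434, -0.004]]
214 [[0.466, 0.445, 0.065], [0.46, 0.438, 0.068], [0.466, 0.432, 0.064], [0.597, 0.434, -0.0]]
215 [[0.598, 0.455, -0.003], [0.591, 0.448, -0.0], [0.593, 0.441, -0.002], [0.592, 0.434, -0.002]]
216 [[0.585, 0.454, -0.0], [0.584, 0.447, -0.0], [0.58, 0.44, 0.001], [0.58, 0.433, 0.0]]
```

>>> send_rows:
  series: "0 0 -0.02 0 0 0 0.85; 0 0 -0.018 0 0 0 0.85; 0 0 -0.01 0 0 0 0.85; 0 0 -0.006 0 0 0 0.85; 0 0 0 0 0 0 0.6; 0 0 0 0 0 0 0.4; 0 0 0 0 0 0 0.2; 0 0 0 0 0 0 0; 0 0 0 0 0 0 0; 0 0 0 0 0 0 0"

```text
t: 17.92
ee_pos: [0.5038, 0.4294, -0.0236]
tool_rot: [-0.0, 0.769, 0.64, 0.0]
ft_force: [-1.7, -0.7, 5.8]
opening: 0.547
```

Run:
```python
from m import *
f=cams.grab_frame("side"); im=f["image"]; P=cloud(f)
cv2.imwrite("pics/s10.png",cv2.resize(im[160:240,125:225],None,fx=7,fy=7,interpolation=cv2.INTER_CUBIC))
for v in range(208,228): print(v,np.round(P[v,170:180:2],3)[:,[0,2]].tolist())
s=get_state();print(s["t"],s["ee_pos"],s["opening"])
```

```text
208 [[0.441, 0.098], [0.435, 0.101], [0.445, 0.095], [0.485, 0.076], [0.476, 0.08]]
209 [[0.441, 0.095], [0.441, 0.094], [0.439, 0.095], [0.53, 0.051], [0.471, 0.079]]
210 [[0.433, 0.095], [0.443, 0.09], [0.444, 0.089], [0.472, 0.075], [0.474, 0.074]]
211 [[0.44, 0.088], [0.443, 0.086], [0.44, 0.087], [0.475, 0.07], [0.475, 0.069]]
212 [[0.448, 0.081], [0.448, 0.08], [0.443, 0.082], [0.471, 0.068], [0.521, 0.044]]
213 [[0.446, 0.078], [0.44, 0.08], [0.444, 0.078], [0.481, 0.06], [0.517, 0.042]]
214 [[0.444, 0.076], [0.44, 0.077], [0.444, 0.074], [0.467, 0.063], [0.533, 0.03]]
215 [[0.459, 0.065], [0.584, 0.004], [0.453, 0.066], [0.469, 0.058], [0.526, 0.03]]
216 [[0.461, 0.06], [0.462, 0.059], [0.447, 0.066], [0.454, 0.062], [0.523, 0.027]]
217 [[0.454, 0.06], [0.45, 0.062], [0.444, 0.064], [0.455, 0.058], [0.526, 0.022]]
218 [[0.453, 0.057], [0.456, 0.055], [0.449, 0.058], [0.454, 0.055], [0.526, 0.019]]
219 [[0.453, 0.053], [0.451, 0.054], [0.451, 0.053], [0.448, 0.054], [0.521, 0.017]]
220 [[0.518, 0.017], [0.469, 0.041], [0.467, 0.042], [0.473, 0.038], [0.513, 0.017]]
221 [[0.508, 0.019], [0.465, 0.039], [0.459, 0.042], [0.465, 0.039], [0.511, 0.015]]
222 [[0.498, 0.02], [0.465, 0.036], [0.473, 0.031], [0.47, 0.032], [0.479, 0.027]]
223 [[0.497, 0.016], [0.468, 0.031], [0.466, 0.031], [0.456, 0.035], [0.473, 0.026]]
224 [[0.488, 0.017], [0.464, 0.029], [0.472, 0.024], [0.462, 0.029], [0.48, 0.019]]
225 [[0.49, 0.013], [0.461, 0.027], [0.471, 0.021], [0.458, 0.027], [0.469, 0.021]]
226 [[0.485, 0.012], [0.469, 0.019], [0.475, 0.015], [0.47, 0.018], [0.474, 0.015]]
227 [[0.489, 0.006], [0.48, 0.01], [0.465, 0.017], [0.468, 0.015], [0.478, 0.009]]
17.975 [ 0.50372156  0.42941899 -0.02369308] 0.5440673853373189
```

View pics/s10.png

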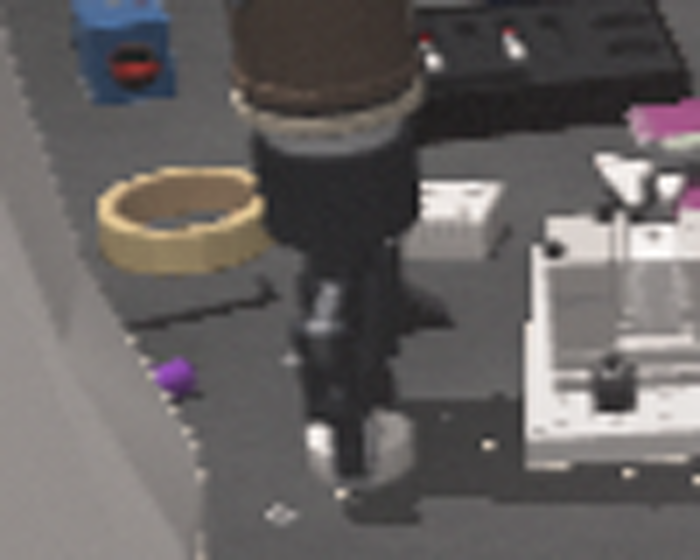

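>>> send_rows:
  series: "0 0 0.03 0 0 0 0; 0 0 0.06 0 0 0 0; 0 0 0.06 0 0 0 0; 0 0 0.06 0 0 0 0; 0 -0.02 0.014 0 0 -3.6 0; 0.006 -0.04 0 0 0 -3.6 0; 0.006 -0.04 0 0 0 -3.6 0; 0.006 -0.04 0 0 0 -3.6 0; 0.006 -0.04 0 0 0 -3.6 0; 0.01 -0.04 0 0 0 -3.6 0; 0.01 -0.04 0 0 0 -3.6 0; 0.01 -0.04 0 0 0 -3.6 0"

```text
t: 19.48
ee_pos: [0.557, 0.1262, 0.1983]
tool_rot: [0.0, 0.904, 0.427, -0.001]
ft_force: [0.0, 0.3, -3.3]
opening: 0.546
```

Run:
```python
from m import *
f=cams.grab_frame("side"); 
cv2.imwrite("pics/s11.png",cv2.resize(f["image"][100:240,180:380],None,fx=4,fy=4,interpolation=cv2.INTER_CUBIC))
s=get_state();print(s["t"],s["ee_pos"],s["opening"],s["ft_force"])
```

```text
19.525 [0.55888496 0.11867221 0.19790595] 0.5469197700155891 [ 1.56154172 -6.28604165 -3.04253106]
```

View pics/s11.png

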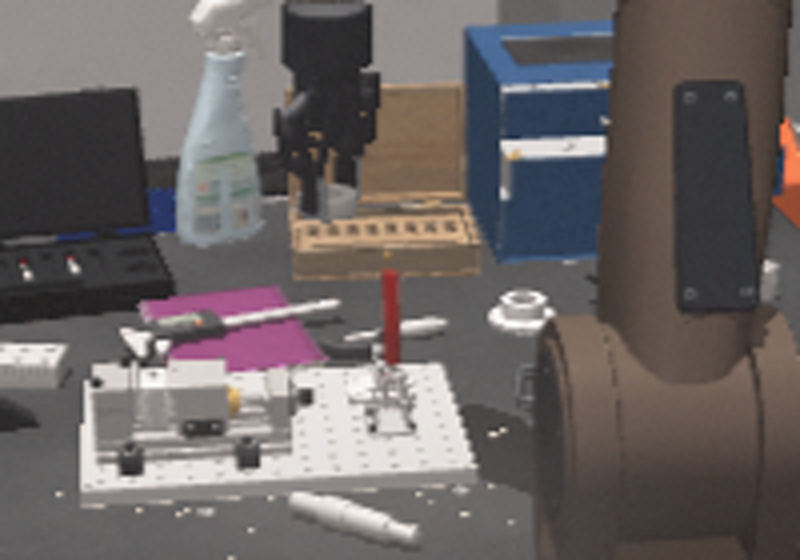

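Run:
```python
from m import *
f=cams.grab_frame("side"); P=cloud(f)
cv2.imwrite("pics/s12.png",cv2.resize(f["image"][130:165,240:290],None,fx=14,fy=14,interpolation=cv2.INTER_CUBIC))
s=get_state();print(s["t"],s["ee_pos"])
for v in range(142,158): print(v,[(c,)+tuple(np.round(P[v,c],3)) for c in (254,257,260,264,268)])
```

```text
19.575 [0.55834883 0.12110737 0.19787011]
142 [(254, np.float64(0.522), np.float64(0.156), np.float64(0.274)), (257, np.float64(0.513), np.float64(0.147), np.float64(0.276)), (260, np.float64(0.529), np.float64(0.136), np.float64(0.27)), (264, np.float64(1.105), np.float64(0.045), np.float64(0.075)), (268, np.float64(0.575), np.float64(0.103), np.float64(0.253))]
143 [(254, np.float64(1.119), np.float64(0.089), np.float64(0.069)), (257, np.float64(0.508), np.float64(0.148), np.float64(0.274)), (260, np.float64(0.526), np.float64(0.136), np.float64(0.268)), (264, np.float64(1.105), np.float64(0.045), np.float64(0.071)), (268, np.float64(0.577), np.float64(0.102), np.float64(0.248))]
144 [(254, np.float64(1.116), np.float64(0.089), np.float64(0.065)), (257, np.float64(-1.06), np.float64(0.335), np.float64(0.804)), (260, np.float64(0.524), np.float64(0.136), np.float64(0.265)), (264, np.float64(1.109), np.float64(0.045), np.float64(0.064)), (268, np.float64(0.572), np.float64(0.103), np.float64(0.247))]
145 [(254, np.float64(1.121), np.float64(0.089), np.float64(0.059)), (257, np.float6
[... 3420 characters left out ...]
.float64(1.068), np.float64(0.033), np.float64(0.026))]
156 [(254, np.float64(1.056), np.float64(0.098), np.float64(0.03)), (257, np.float64(1.061), np.float64(0.084), np.float64(0.027)), (260, np.float64(1.067), np.float64(0.07), np.float64(0.024)), (264, np.float64(1.058), np.float64(0.053), np.float64(0.026)), (268, np.float64(1.053), np.float64(0.036), np.float64(0.027))]
157 [(254, np.float64(1.062), np.float64(0.097), np.float64(0.023)), (257, np.float64(1.071), np.float64(0.083), np.float64(0.019)), (260, np.float64(1.05), np.float64(0.072), np.float64(0.026)), (264, np.float64(1.053), np.float64(0.054), np.float64(0.023)), (268, np.float64(1.06), np.float64(0.035), np.float64(0.02))]
```

View pics/s12.png

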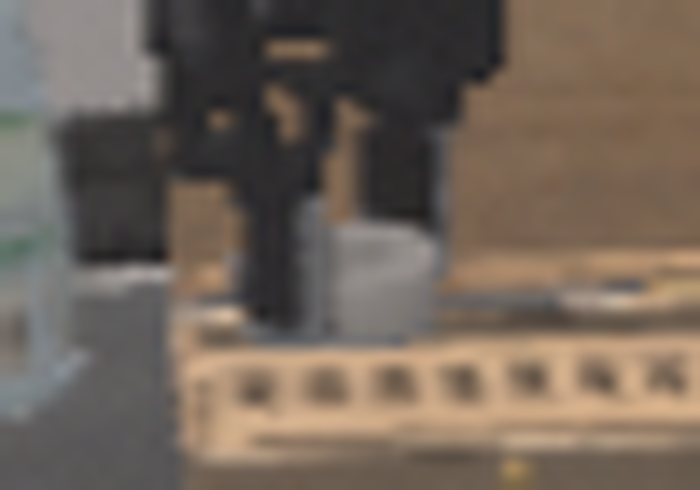

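>>> send_rows:
  series: "0.01 -0.036 0 0 0 -3 0; 0.01 -0.036 0 0 0 -3 0; 0.01 -0.036 0 0 0 -3 0; 0.01 -0.036 0 0 0 -3 0; 0.01 -0.036 0 0 0 -3 0; 0.01 -0.036 0 0 0 -3 0; 0.0095 -0.037 -0.02 0 0 -3 0; 0 0 -0.05 0 0 0 0; 0 0 -0.06 0 0 0 0; 0 0 -0.04 0 0 0 0; 0 0 0 0 0 0 0; 0 0 0 0 0 0 0"

```text
t: 21.08
ee_pos: [0.6283, -0.1243, 0.0312]
tool_rot: [0.0, 0.967, 0.256, 0.001]
ft_force: [0.6, 0.8, -2.4]
opening: 0.543
```

Run:
```python
from m import *
g=cams.grab_frame("top")
cv2.imwrite("pics/t13.png",cv2.resize(g["image"][130:230,320:450],None,fx=6,fy=6,interpolation=cv2.INTER_CUBIC))
s=get_state();print(s["t"],s["ee_pos"],s["opening"],s["ft_force"])
```

```text
21.125 [ 0.62883013 -0.12424112  0.03190727] 0.5469216806249453 [-0.0297731   0.05694828 -1.0961252 ]
```

View pics/t13.png

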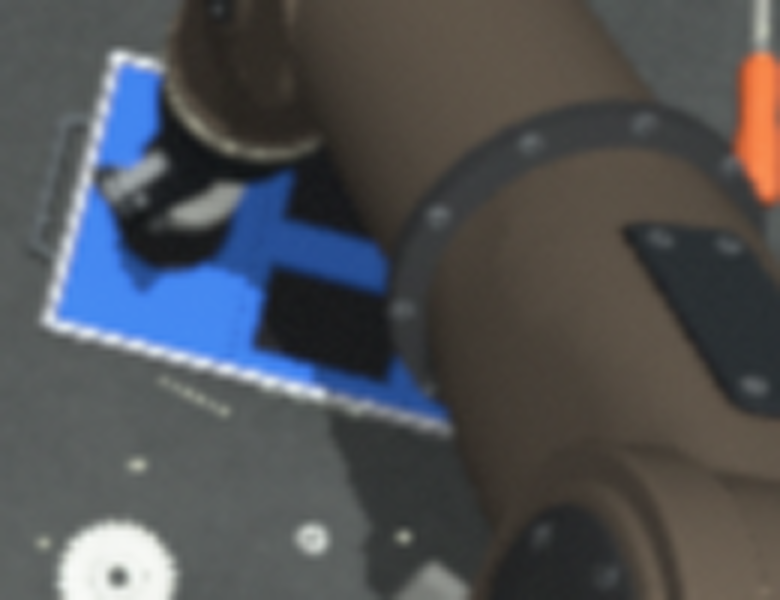

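>>> send_rows:
  series: "0 0 -0.02 0 0 0 0; 0 0 -0.015 0 0 0 0; 0 0 -0.007 0 0 0 0; 0 0 -0.003 0 0 0 0; 0 0 0 0 0 0 0"

```text
t: 21.75
ee_pos: [0.6265, -0.124, -0.0141]
tool_rot: [0.0, 0.967, 0.257, -0.001]
ft_force: [-8.1, 0.9, 13.7]
opening: 0.55
```

>>> send_rows:
  series: "0 0 0.0005 0 0 0 0.6; 0 0 0 0 0 0 0.7; 0 0 0 0 0 0 0.75; 0 0 0 0 0 0 0.75; 0 0 0.015 0 0 0 0.75; 0 0 0.04 0 0 0 0.75; 0 0 0.05 0 0 0 0.85; -0.02 -0.01 0.03 0 0 -1 0.95; -0.05 -0.02 0 0 0 -1 1; -0.05 -0.03 0 0 0 0 1; -0.05 -0.02 0 0 0 0 1; -0.05 -0.02 0 0 0 0 1"

```text
t: 23.25
ee_pos: [0.4059, -0.2247, 0.1213]
tool_rot: [0.001, 0.971, 0.24, 0.0]
ft_force: [-0.7, -0.9, -0.0]
opening: 1.001
```

```bash
cat > tray.py <<'E'
from m import *
import sys
g=cams.grab_frame("top")
cv2.imwrite(f"pics/{sys.argv[1]}.png",cv2.resize(g["image"][130:255,320:460],None,fx=5,fy=4.8,interpolation=cv2.INTER_CUBIC))
s=get_state();print(s["t"],s["ee_pos"],s["tool_rot"],s["opening"],s["ft_force"])
P=cloud(g);z=P[...,2]*1000
xh=np.array([.959,-.284]);yh=np.array([.284,.959])
for n,c,w,h in (("ring",(627.5,-124.2),30,30),("plug",(576,-297),58,14),("vfar",(635.5,-220.4),23,35),("vnear",(568.3,-200.6),23,35)):
    q=P[...,:2]*1000-c; x=q@xh;y=q@yh
    m=(abs(x)<w)&(abs(y)<h)&(z<80); 
    if m.sum()<5: print(n,"hidden"); continue
    t=m&(z>15); print(n,m.sum(),"z pct",np.round(np.percentile(z[m],[5,50,90,98]),1), "obj ctr", np.round([ (x[t].max()+x[t].min())/2,(y[t].max()+y[t].min())/2, np.ptp(x[t]),np.ptp(y[t])],1) if t.sum()>3 else None)
    if t.sum()>3:
        for lab,k in (("+x",x>w/3),("-x",x<-w/3),("+y",y>h/3),("-y",y<-h/3)): print("  ",lab,np.round(np.percentile(z[t&k],[50,90]),1) if (t&k).any() else None)
E
python3 tray.py t14
```

```text
23.3 [ 0.39808548 -0.22744985  0.1204429 ] [ 2.18340536e-04  9.71424488e-01  2.37329496e-01 -3.02100848e-03] 0.9994482025030994 [-9.95269488 -1.52716703 -1.37431888]
ring 377 z pct [ 2.5 13.3 24.5 26.5] obj ctr [-1.5  0.3 56.8 56. ]
   +x [22.5 25.1]
   -x [22.2 25.6]
   +y [22.2 26.3]
   -y [21.4 25.3]
plug 344 z pct [ 2.  16.  23.7 26.4] obj ctr [  2.8  -1.9 106.6  18.2]
   +x [20.7 25.4]
   -x [20.4 25.3]
   +y [18.4 23. ]
   -y [19.9 24.3]
vfar 331 z pct [ 1.   5.2  9.  11.3] obj ctr None
vnear 345 z pct [ 0.5  4.9  8.7 11.4] obj ctr None
```

View pics/t14.png

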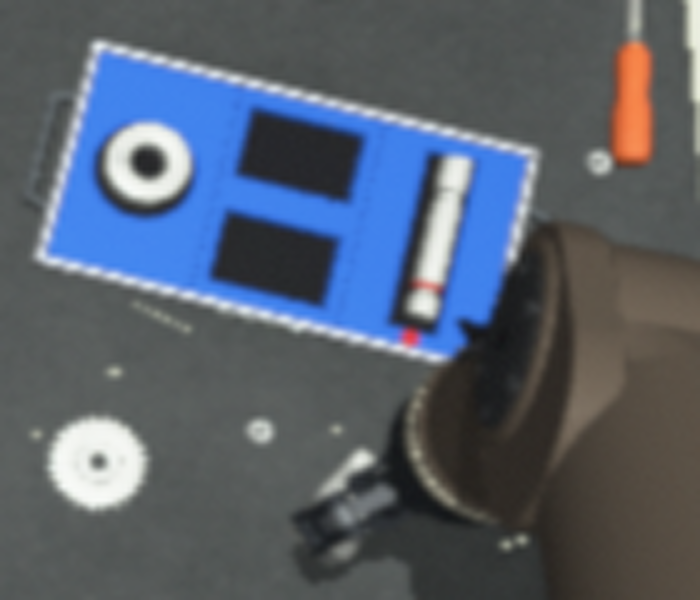

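>>> send_rows:
  series: "0 -0.006 0 0 0 7 1; 0 0 -0.02 0 0 6.7 1; 0 0 -0.03 0 0 6 1; 0 0 -0.02 0 0 0 1; 0 0 0 0 0 0 1; 0 0 0 0 0 0 1"

```text
t: 24.05
ee_pos: [0.408, -0.2301, 0.0514]
tool_rot: [0.001, 0.915, 0.402, 0.0]
ft_force: [-0.2, -0.5, -0.2]
opening: 1.001
```

Run:
```python
from m import *
g=cams.grab_frame("top")
cv2.imwrite("pics/t15.png",cv2.resize(g["image"][200:260,350:430],None,fx=9,fy=9,interpolation=cv2.INTER_CUBIC))
s=get_state();print(s["t"],s["ee_pos"],s["tool_rot"],s["opening"],s["ft_force"])
```

```text
24.1 [ 0.40808218 -0.2302227   0.05150277] [7.54017885e-04 9.15493887e-01 4.02330825e-01 5.30394414e-04] 1.00047845282453 [-0.43382206 -0.23609924  0.03232956]
```

View pics/t15.png

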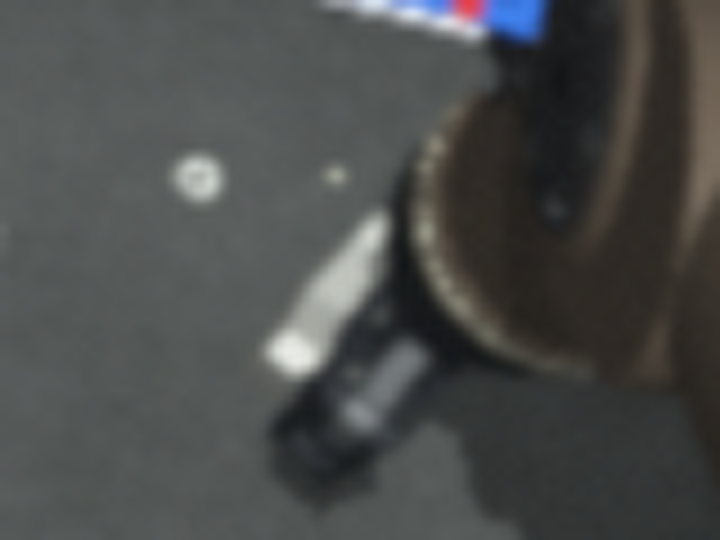

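>>> send_rows:
  series: "-0.001 0 -0.02 0 0 0 1; 0 0 -0.02 0 0 0 1; 0 0 -0.02 0 0 0 1; 0 0 -0.009 0 0 0 1; 0 0 0 0 0 0 0.8; 0 0 0 0 0 0 0.6; 0 0 0 0 0 0 0.3; 0 0 0 0 0 0 0; 0 0 0 0 0 0 0; 0 0 0 0 0 0 0"

```text
t: 25.35
ee_pos: [0.4067, -0.2301, -0.0177]
tool_rot: [0.001, 0.915, 0.402, 0.0]
ft_force: [-0.6, 1.2, 6.5]
opening: 0.694
```

>>> send_rows:
  series: "0 0 0.03 0 0 0 0; 0 0 0.05 0 0 0 0; 0 0 0.02 0 0 0 0; 0.025 0.001 0 0 0 -8 0; 0.03 0.001 0 0 0 -8 0; 0.03 0.001 0 0 0 -8 0; 0.03 0.0015 0 0 0 -8 0; 0.03 0.001 0 0 0 -8 0; 0.03 0.001 0 0 0 -8 0; 0.03 0.001 0 0 0 -8 0; 0.0235 0.002 0 0 0 -8 0; 0 0 0 0 0 0 0"

```text
t: 26.85
ee_pos: [0.6362, -0.2191, 0.0813]
tool_rot: [-0.0, 0.99, -0.143, 0.0]
ft_force: [-0.5, -0.0, -2.7]
opening: 0.694
```

>>> send_rows:
  series: "0 0 -0.02 0 0 0 0; 0 0 -0.02 0 0 0 0; 0 0 -0.01 0 0 0 0; 0 0 0 0 0 0 0; 0 0 0 0 0 0 0"

```text
t: 27.48
ee_pos: [0.635, -0.2206, 0.0317]
tool_rot: [0.0, 0.99, -0.144, 0.0]
ft_force: [0.0, -0.3, -2.8]
opening: 0.696
```

```bash
python3 tray.py t16
```

```text
27.525 [ 0.63518954 -0.22064299  0.03198681] [ 7.37120525e-05  9.89587438e-01 -1.43931867e-01  5.61798111e-04] 0.6875769538609513 [ 0.42822556 -0.03954614 -2.32634562]
ring 377 z pct [ 2.5 13.7 24.3 27.1] obj ctr [ 0.9 -0.1 57.4 57.9]
   +x [21.4 25.8]
   -x [22.  26.1]
   +y [21.6 26.5]
   -y [22.2 25.9]
plug 231 z pct [ 0.8  8.4 21.9 24.4] obj ctr [-18.6  -1.5  64.1  18. ]
   +x None
   -x [20.7 24.3]
   +y [19.5 20.8]
   -y [20.9 24.1]
vfar 310 z pct [ 1.8  8.6 74.5 78.5] obj ctr [-4.6  1.1 25.  65.5]
   +x [66.3 67.2]
   -x [66.9 76.9]
   +y [67.7 78.2]
   -y [69.7 78.3]
vnear 348 z pct [ 0.7  5.1  8.9 12.4] obj ctr None
```

View pics/t16.png

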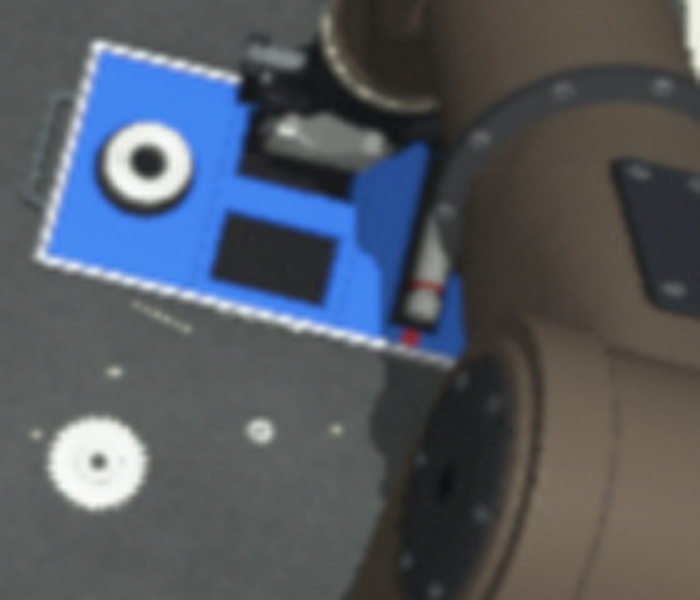

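>>> send_rows:
  series: "0 0 -0.015 0 0 0 0; 0 0 -0.013 0 0 0 0; 0 0 -0.008 0 0 0 0; 0 0 -0.004 0 0 0 0; 0 0 -0.002 0 0 0 0; 0 0 0 0 0 0 0"

```text
t: 28.28
ee_pos: [0.6349, -0.2205, -0.0106]
tool_rot: [0.0, 0.99, -0.144, 0.0]
ft_force: [0.2, -0.2, -3.5]
opening: 0.696
```

>>> send_rows:
  series: "0 0 -0.001 0 0 0 0; 0 0 0 0 0 0 0.8; 0 0 0 0 0 0 0.9; 0 0 0 0 0 0 0.9; 0 0 0.02 0 0 0 0.9; 0 0 0.05 0 0 0 0.9; 0 0 0.04 0 0 0 1; -0.02 -0.01 0.01 0 0 4 1; -0.035 -0.025 0 0 0 6 1; -0.04 -0.03 0 0 0 6 1; -0.04 -0.03 0 0 0 6 1; -0.04 -0.03 0 0 0 6 1"

```text
t: 29.78
ee_pos: [0.4588, -0.3467, 0.11]
tool_rot: [0.001, 0.995, 0.101, 0.001]
ft_force: [0.5, -0.4, -0.8]
opening: 0.999
```

>>> send_rows:
  series: "-0.035 -0.02 0 0 0 6 1; -0.018 -0.0135 0 0 0 7.3 1; 0 0 -0.03 0 0 0 1; 0 0 -0.02 0 0 0 1; 0 0 0 0 0 0 1; 0 0 0 0 0 0 1"

```text
t: 30.52
ee_pos: [0.4074, -0.3794, 0.0598]
tool_rot: [0.001, 0.977, 0.214, 0.0]
ft_force: [-1.0, -0.4, 0.4]
opening: 1.001
```

```bash
python3 tray.py t17
```

```text
30.575 [ 0.4075669  -0.37946871  0.05981049] [8.89333540e-04 9.76752059e-01 2.14369418e-01 6.14209555e-04] 0.997429177258688 [-0.40201968 -0.36799053  0.36264647]
ring 375 z pct [ 2.7 13.1 24.8 27.7] obj ctr [-0.2  0.2 59.  58.6]
   +x [21.8 26. ]
   -x [22.1 26. ]
   +y [22.1 25.7]
   -y [21.5 24.7]
plug 343 z pct [ 2.4 16.4 23.8 25.9] obj ctr [  2.9   0.7 108.3  22.4]
   +x [21.1 24.8]
   -x [21.2 24.8]
   +y [19.3 22.3]
   -y [20.3 24.5]
vfar 395 z pct [ 2.7 30.9 45.4 49.1] obj ctr [ 0.2 -2.5 38.  61. ]
   +x [39.7 45.7]
   -x [32.  45.6]
   +y [41.5 47.1]
   -y [41.2 46.9]
vnear 350 z pct [ 0.   5.2  9.3 12.7] obj ctr None
```

View pics/t17.png

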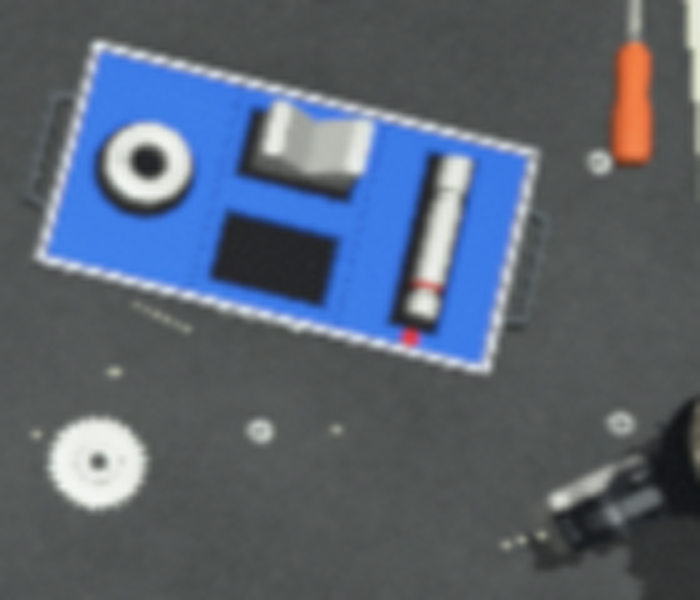

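>>> send_rows:
  series: "-0.0005 0 -0.025 0 0 0 1; 0 0 -0.025 0 0 0 1; 0 0 -0.02 0 0 0 1; 0 0 -0.008 0 0 0 1; 0 0 0 0 0 0 0.8; 0 0 0 0 0 0 0.6; 0 0 0 0 0 0 0.3; 0 0 0 0 0 0 0; 0 0 0 0 0 0 0; 0 0 0 0 0 0 0"

```text
t: 31.82
ee_pos: [0.4068, -0.3792, -0.0186]
tool_rot: [0.001, 0.977, 0.214, 0.0]
ft_force: [-0.9, 1.1, 7.4]
opening: 0.69
```

>>> send_rows:
  series: "0 0 0.03 0 0 0 0; 0 0 0.05 0 0 0 0; 0 0 0.02 0 0 0 0; 0.02 0.02 0 0 0 -5 0; 0.027 0.03 0 0 0 -6.3 0; 0.028 0.031 0 0 0 -6 0; 0.028 0.031 0 0 0 -6 0; 0.028 0.031 0 0 0 -6 0; 0.02 0.023 0 0 0 -6 0; 0.0105 0.0125 0 0 0 -6 0; 0 0 -0.02 0 0 0 0; 0 0 0 0 0 0 0"

```text
t: 33.33
ee_pos: [0.5663, -0.1999, 0.0591]
tool_rot: [-0.0, 0.99, -0.144, -0.002]
ft_force: [0.3, -0.6, -4.0]
opening: 0.69
```

>>> send_rows:
  series: "0 0 -0.02 0 0 0 0; 0 0 -0.01 0 0 0 0; 0 0 0 0 0 0 0; 0 0 0 0 0 0 0"

```text
t: 33.83
ee_pos: [0.568, -0.2007, 0.031]
tool_rot: [0.0, 0.99, -0.144, 0.0]
ft_force: [-0.1, 0.1, -3.7]
opening: 0.697
```

```bash
python3 tray.py t18
```

```text
33.875 [ 0.56821016 -0.20069519  0.03108778] [ 6.97382744e-05  9.89572942e-01 -1.44031500e-01  5.61020513e-04] 0.6922070867904101 [-0.79710025  0.39328932 -3.41917257]
ring 375 z pct [ 1.8 13.8 24.6 27.7] obj ctr [-1.2 -1.7 56.6 55. ]
   +x [21.2 25.8]
   -x [22.1 27. ]
   +y [22.5 26.3]
   -y [21.9 25.8]
plug 63 z pct [ 2.   5.7 17.7 21.3] obj ctr [-38.3   4.5  24.3   4.4]
   +x None
   -x [17.9 21.3]
   +y [17.7 21. ]
   -y None
vfar 115 z pct [ 3.  39.8 46.  49. ] obj ctr [ 1.7 19.2 37.6 18.2]
   +x [42.9 45.6]
   -x [41.5 47.4]
   +y [43.  47.8]
   -y None
vnear 267 z pct [ 1.1  8.  74.1 79.3] obj ctr [-7.4  1.1 22.5 65.2]
   +x None
   -x [68.3 77.4]
   +y [66.7 75.5]
   -y [69.7 79.6]
```

View pics/t18.png

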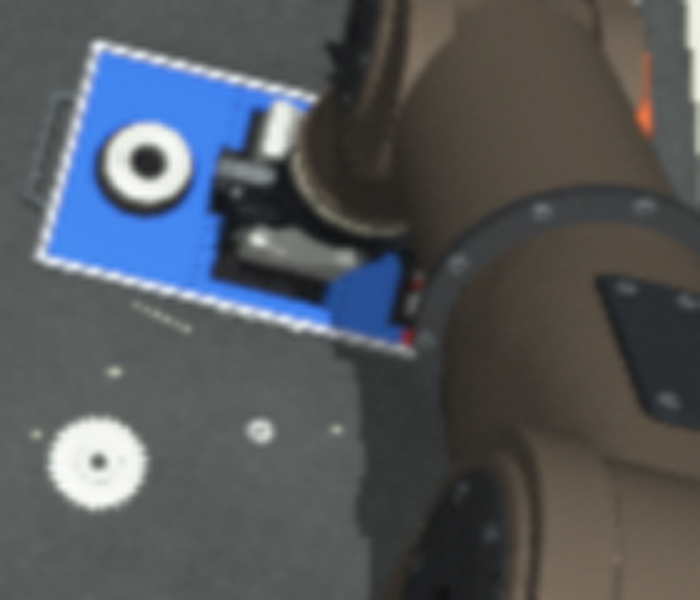

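>>> send_rows:
  series: "0 0 -0.015 0 0 0 0; 0 0 -0.013 0 0 0 0; 0 0 -0.008 0 0 0 0; 0 0 -0.004 0 0 0 0; 0 0 -0.0025 0 0 0 0; 0 0 0 0 0 0 0; 0 0 0 0 0 0 0"

```text
t: 34.75
ee_pos: [0.5679, -0.2005, -0.0119]
tool_rot: [0.0, 0.99, -0.144, 0.0]
ft_force: [-0.2, -1.3, -4.5]
opening: 0.696
```

Release, lift, and move clear toward the start side.

>>> send_rows:
  series: "0 0 -0.0005 0 0 0 0; 0 0 0 0 0 0 0.8; 0 0 0 0 0 0 0.9; 0 0 0 0 0 0 0.9; 0 0 0.02 0 0 0 0.9; 0 0 0.05 0 0 0 0.9; 0 0 0.06 0 0 0 1; 0 0 0.05 0 0 0 1; -0.03 -0.03 0 0 0 4 1; -0.04 -0.04 0 0 0 4 1; -0.04 -0.04 0 0 0 4 1; -0.04 -0.04 0 0 0 4 1"

```text
t: 36.25
ee_pos: [0.4164, -0.3516, 0.1676]
tool_rot: [0.0, 1.0, -0.004, 0.0]
ft_force: [1.2, -0.7, -0.1]
opening: 1.0
```

>>> send_rows:
  series: "-0.03 -0.04 0 0 0 4 1; -0.02 -0.04 0 0 0 4 1; -0.02 -0.04 0 0 0 4 1; -0.02 -0.04 0 0 0 4 1; 0 0 0 0 0 0 1; 0 0 0 0 0 0 1"

```text
t: 37.0
ee_pos: [0.3279, -0.51, 0.1672]
tool_rot: [-0.0, 0.991, 0.134, 0.0]
ft_force: [0.1, 1.4, -0.1]
opening: 1.002
```

```bash
python3 tray.py t19
python3 - <<'E'
from m import *
f=cams.grab_frame("top"); P=cloud(f); z=P[...,2]
for nm,(a0,b0,a1,b1) in dict(shaft=(245,220,290,260),gear=(326,213,352,240)).items():
    m=np.zeros(z.shape,bool); m[b0:b1,a0:a1]=1
    n,l,s,ce=cv2.connectedComponentsWithStats((m&(z>0.006)&(z<0.08)).astype(np.uint8)); i=1+np.argmax(s[1:,4]); print(nm,rect(P[l==i]))
cv2.imwrite("pics/tr.png",cv2.resize(f["image"][135:212,325:430],None,fx=7.5,fy=7.5,interpolation=cv2.INTER_CUBIC))
E
```

```text
37.05 [ 0.32846637 -0.50944121  0.16729679] [-2.94605309e-04  9.90873481e-01  1.34794662e-01  2.39282555e-04] 1.0032637524158725 [ 0.98666725  1.26231698 -0.50784094]
ring 374 z pct [ 2.5 13.6 25.1 27.5] obj ctr [ 1.   2.5 53.8 54.3]
   +x [22.1 26.5]
   -x [23.1 27.5]
   +y [22.5 26.3]
   -y [22.1 26.6]
plug 342 z pct [ 1.3 15.4 23.7 26. ] obj ctr [  3.5  -1.8 107.9  17.8]
   +x [20.8 25.1]
   -x [20.8 24.8]
   +y [18.1 20.8]
   -y [20.6 24. ]
vfar 395 z pct [ 3.3 30.1 44.9 48. ] obj ctr [ 0.6 -2.3 37.7 60.6]
   +x [39.8 46.3]
   -x [32.1 44.7]
   +y [41.9 47. ]
   -y [40.9 45.4]
vnear 384 z pct [ 3.1 31.1 45.  47.4] obj ctr [ 1.6 -1.8 41.7 60.8]
   +x [37.5 46.1]
   -x [33.  44.7]
   +y [42.1 46.4]
   -y [41.2 46.1]
shaft (array([401.4, 130.9]), array([119.1,  23.8]), 46.7)
gear (array([439.6, -87.4]), array([56.9, 55.2]), 87.8)
```

View pics/tr.png

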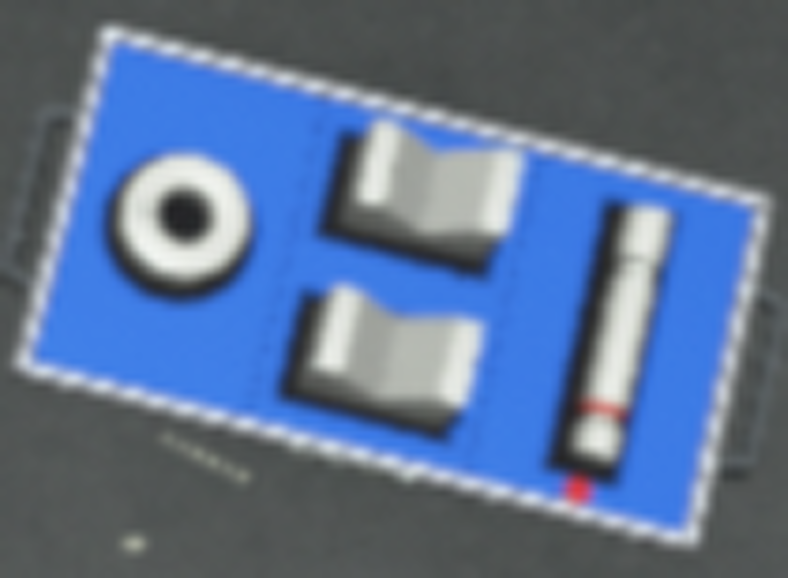

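```bash
python3 -c "
from bench import bot; print(bot.close_job())"
```

```text
the job is handed in; nothing more can be done
None
```

I packed all four gauges into the tray in the order listed and handed the job in at about 37 s, with the gripper open and clear of everything.

- **Plug gauge:** its top reads about 24 mm along its whole length, which is what a part lying on the recess floor should read. The red band is at the red-dot end.
- **Ring gauge:** its top reads about 25 mm all round, against the 24 mm expected, so it is down in its recess.
- **V-blocks:** one is in each V recess, both upright with the grooves on top. Their tops read about 45–46 mm, against the 46 mm expected.
- **Workpieces:** the shaft and the gear measured within about 1 mm of where they started.

Some things did not go to plan or did not agree:
- **Finger length:** the fingertips turned out to sit about 25–30 mm higher than the reported TCP. My first close on the plug gauge shut on empty air above it. I measured the tip height with the side camera and corrected the later grasp depths.
- **Plug placing force:** while lowering the plug gauge I felt about 56 N at the wrist, below the 120 N wrist limit. I don't know whether the fingertips or the gauge made that contact. I backed off before releasing.
- **Noisy depth readings:** the camera depth varies by 2–3 mm, so the seating checks are good to about that much.

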